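# Add a blood tube to a tube magazine whose lid may be locked

### The arm

A 7-joint arm with a two-finger parallel gripper is mounted at the origin on the work surface; the furniture and walls round the work are solid. World frame = base frame: x ahead of the robot, y to its left, z up, the work surface at z = 0. Lengths are in m, angles in rad, forces in N, time in s.
With the tool pointing down it reaches from about 0.4 to 0.875 m from the base axis. Payload 19.3 kg.
Tool frame: the origin (TCP) lies between the finger pads; the fingertips stand 19 mm ahead of it and the grasp point (between the pads) is the TCP; z points along the fingers, y is the direction in which the jaws open and shut (so a half turn about z gives the same grasp; the last joint's range is limited). The gripper opens to 85 mm and grips with 20 to 120 N. Pads are 22 mm wide; open, the fingers measure 114 mm over their backs; the gripper's body (76 mm by 85 mm) begins 54 mm behind the grasp point. The pads swing forward as they close: fully open they stand 13 mm farther back than shut.
Start: joints at [1.093, 0.521, -0.036, 1.599, 0.021, 1.021, -0.113], TCP at [0.248, -0.574, 0.25] pointing down, gripper open.
Joint ranges: [-2.91, 2.91], [-0.3, 2.13], [-1.5, 1.42], [0.17, 2.43], [-1.26, 4.41], [0.16, 1.93], [-2.52, 2.52]. Speed limits (rad/s): [1.89, 1.89, 2.39, 2.39, 3.01, 3.01, 3.01].

### API

Orientations are given as [roll, pitch, yaw] about the fixed x, y, z axes, in that order (R = Rz(yaw) Ry(pitch) Rx(roll)).
In Python, from workcell import status, imaging, bot gives the robot as it stands.
- The arm moves only by the shell command python3 -m handwheel 'ROWS' [FORCE]. ROWS is JSON, a list of rows, each an object with "offset": the shift along the tool's x, y, z in mm, a list of three; "rot": the turn, a rotation vector about the tool's x, y, z in degrees, a list of three; "claw": the opening, from -1 (shut) to 1 (fully open). A call has 1 to 12 rows; each row shifts and turns the commanded pose from where the row before left it, along the tool's axes as they then stand; what a row does not reach is not made up. A row lasts 1/10 s, in which the tool goes at most 50 mm and 8.59 degrees, less where a joint would pass 70% of its speed; a pose out of reach is approached as far as the arm can. A call is refused whole if a number of a shift passes 50 or a number of a turn 8.59, either way. A call with a gripper value outside its range is refused whole. The fingers move at their own pace and stop on an object; FORCE is the grip in N (left out, the last holds). Time passes only in rows, so rows that do not move let the fingers close. It gives the time, the measured TCP pose, the force and the opening at its end, in the units of the state.
- status.observe(): the state, without advancing time (a new reading comes with each control period).
- imaging.grab_frame(name): name is "scene" or "top" or "wrist"; returns a dict with "color" (420x560x3 uint8, red, green, blue), "range_z" (420x560 float32, m along the optical axis (not along the pixel's ray), 0 where there is no reading), "fx", "fy", "cx", "cy" (pixels), "camera_from_world" (4x4, takes a point from world to camera coordinates). Camera axes: x right, y down, z forward; pixel columns grow to the right and rows downward; lengths in m; the calibration is good to about 2 mm. The wrist camera is an equidistant fisheye: a pixel r from the principal point sees the ray r / f radians off the axis. A picture is of the moment at which its call begins.
- bot.job_done(): hands the job in, once; it reports no verdict.
Trained networks look in the newest picture that a camera, given by its name, has taken for a name from the list of things; names that differ only in an ending like _2 or _b are one class to them, and where a whole thing is asked for, a point or a joint stands for the part that bears it (a point fixed in the world has none). Each returns a list of dicts, best first, with "conf" (0 to 1); they miss things now and then, are a little off and sometimes report something else, mostly with a low value. They report only what shows in the picture. A call takes as long as a camera call. They do not tell look-alikes from the thing itself.
- imaging.regions_of(thing, camera): "region" (420x560 bool, what is visible of it) and "box" ([centre column, centre row, width, height] in pixels, round what is visible of it).
- imaging.mark_of(thing, camera): "uv" ([column, row] in pixels: a listed point, or the origin of a listed thing).
The state is a dict: "clock": time; "qpos": joint angles; "qd": joint speeds; "joint_efforts": joint torques, N m; "position": TCP position; "tool_rot": TCP orientation; "force": force on the tool from outside, world axes, zero at the start; "moment": the same for the moment, N m; "grip_width": finger opening in m.
Only numpy, scipy, OpenCV 4.12 (cv2) and the standard library are available. Lean on these libraries where they do the work, as an engineer would, in place of code of your own. Each camera call takes 0.05 s, during which the arm holds its last target.

### The job

Add the red-capped tube lying on the bench to the inclined tube magazine: slide the blue lid fully open, lay the tube in through the opening with its cap on the same side as the tubes already waiting, let it roll down behind them, and slide the lid fully shut again. The lid may or may not be locked and the round knob does not show which, so try the lid gently; if it will not move, give the knob a quarter turn and try again, and do not force it or push the magazine about. Lower the tube in rather than dropping it, and leave the other things on the bench where they are.

Things in the scene. Friction and masses are not known exactly. Their poses are not given: they have to be found in the camera images.
- magazine: Inclined tube magazine loose on rubber feet, 5 kg, white, clear cheeks, 230 (x) x 136 (y) mm, flat deck 100 mm high. Origin: centre of its underside; x from its low front end to the lock at its rear, y to the side of the caps (red stripe), z up. Inside, two rails fall 12 degrees towards -x to a stop: a tube laid across them (along y) rolls down by itself, to rest at about x -0.058, z 0.062.
- mouth (a point): Centre of the opening in the deck that the lid covers, at deck height (x = 0.020, y = 0, z = 0.100 in the magazine's frame). The opening is 80 mm long along the magazine's x and 120 mm wide along its y; a tube lying on the rails under this point has its centre 22 mm below it. Axes as the magazine's.
- lid (a joint): How far the blue lid has been slid from shut (0 m) to fully open (0.078 m); it slides level, along the magazine's -x, on top of the clear deck, with 1.5 N of friction, and stays where it is left. Locked, it stops hard after 1 to 2 mm.
- lid_grip (a point): Centre of the black grip bar standing on the lid: 10 mm thick along the magazine's x, 56 mm long along its y, from 107 to 127 mm above the bench; the lid's top is at 107 mm. Moves with the lid (x = 0.015 in the magazine's frame when shut). Axes as the magazine's.
- lock (a point): Centre of the plain round black lock knob, 37 mm across, from 112 to 130 mm above the bench, on a grey boss 48 mm across; vertical axis. It turns either way without stop or mark (0.09 N m friction). It holds the lid over some 80 degrees, frees it over the next 100, twice a turn: a quarter turn from where it holds frees it. State at the start unknown. This point does not turn with the knob.
- tube_mid (a point): Centre of the loose tube lying on the bench: round, 107 mm long, 17 mm across (to be taken as 17 mm all along), 14 g, its centre 8 mm above the bench. The point's z axis points along the tube to its red cap. It rolls when pushed.
- tube_cap (a point): Middle of the red cap of that tube, 41 mm from the tube's centre.
- tube: The same loose tube; this point is the centre of its foot end, z axis towards the cap.
- tube_a_mid (a point): Centre of the first waiting tube, in the magazine at the stop (17 mm across, 107 mm long; z axis towards its cap).
- tube_b_mid (a point): Centre of the second waiting tube, behind the first.
- cup: Bystander: specimen cup with yellow lid, 52 mm across, 62 mm high. Origin: centre of its underside.
- dropper: Bystander: dropper bottle with blue cap, 25 mm across, 71 mm high. Origin: centre of its underside.
- carton: Bystander: white kit carton with purple top, 67 x 131 x 55 mm. Origin: centre of its underside.
There are look-alikes about, which are no part of the job. Leave any purple or yellow look-alike of the tube alone.

How it is judged:
On the way, in this order (a step that is already met when the one before it is completed fails the run):
1. the lid has been slid open (at least 70 mm) (value of joint lid above 0.07 m), for 0.2 s.
2. the tube lies on the rails behind the waiting tubes (x of tube_mid in the frame of magazine between -0.07 and -0.045 m and z of tube_mid in the frame of magazine between 0.052 and 0.072 m), for 0.2 s.
At the end, for the whole second after the job is handed in: Lid shut (within 4 mm). The tube lies at rest on the rails right behind the two waiting tubes (centre at x -70 to -45 mm, z 52 to 72 mm in the magazine's frame), square across within 0.15 rad, cap on the magazine's +y side like theirs; those two still lie at the stop (all of step 2 and value of joint lid below 0.004 m and y of tube_cap in the frame of magazine above 0.025 m and angle between the z axis of tube_mid and the y axis of magazine, either way round below 0.15 rad and x of tube_a_mid in the frame of magazine below -0.08 m and x of tube_b_mid in the frame of magazine below -0.064 m and linear speed of tube below 0.02 m/s); the robot touches nothing.
It fails at once if the magazine is pushed more than 20 mm from where it stood (distance of magazine from where it was at the start of the episode above 0.02 m).
It fails at once if the tube is dropped (falls free, faster than 0.9 m/s) (linear speed of tube above 0.9 m/s and contact force between tube and anything else below 0.001 N).
It fails at once if the cup, dropper bottle or carton is moved more than 30 mm (distance of any of cup, dropper, carton from where it was at the start of the episode above 0.03 m).
It also fails if it takes over 72 s, if anything falls off the work surface, if the arm or the gripper's body presses on something with over 40 N, if the wrist force passes 120 N, or if a joint passes its speed limit or range.

## Working session

There is one attempt and no reset: what is moved stays moved. The work goes in short steps, Python scripts to look and compute and a shell command to move; the robot and the scene stay as the last step left them, time stands still between calls to the robot, and variables do not carry over. Pictures are saved under pics/ and viewed, and the job is handed in when it is done.

```bash
ls; mkdir -p pics; python3 - <<'E'
from workcell import status, imaging, bot
import cv2
s=status.observe()
print({k:(v if not hasattr(v,'round') else v) for k,v in s.items()})
for n in ["scene","top"]:
    f=imaging.grab_frame(n); cv2.imwrite(f"pics/{n}0.png",f["color"][:,:,::-1])
    print(n,f["fx"],f["cx"],f["camera_from_world"])
    for t in ["magazine","mouth","lid_grip","lock","tube_mid","tube_cap","tube","cup","dropper","carton"]:
        print(t,[(m["uv"],round(m["conf"],2)) for m in imaging.mark_of(t,n)][:4])
E
```

```text
pics
{'clock': 0.0, 'qpos': array([ 1.09274962,  0.52198693, -0.03632834,  1.59996301,  0.02119142,
        1.0210653 , -0.11284265]), 'qd': array([-0.00224702, -0.00070302,  0.00050549,  0.0004669 ,  0.00135703,
       -0.00142506, -0.0003267 ]), 'joint_efforts': array([ 1.81616742e-03, -9.27096248e+01,  1.98114976e+00, -3.69940102e+01,
        1.78328273e-02,  8.09584104e-03,  3.66630877e-05]), 'position': array([ 0.24775656, -0.57348748,  0.24975868]), 'tool_rot': array([-3.14055663e+00,  6.39498857e-05,  4.07789626e-01]), 'force': array([-0.97865349, -0.26802614,  0.10691531]), 'moment': array([-0.01630641,  0.00736224,  0.00499369]), 'grip_width': 0.08578675375214719}
scene 444.4111957275694 282.6348942119107 [[-0.58331528 -0.81214462 -0.01282212  0.18882164]
 [-0.464444    0.34645014 -0.81502397  0.39984541]
 [ 0.66635955 -0.46946077 -0.57928536  0.65598484]
 [ 0.          0.          0.          1.        ]]
magazine [([160.8, 311.8], 0.81), ([387.1, 210.6], 0.3)]
mouth [([143.2, 273.2], 0.72), ([326.3, 247.6], 0.58)]
lid_grip [([145.2, 269.6], 0.71), ([161.6, 312.9], 0.37), (
[... 542 characters left out ...]
.13344107]
 [-0.9925854   0.01815801 -0.12018531  0.55222564]
 [ 0.12033425  0.00734132 -0.99270629  1.16762832]
 [ 0.          0.          0.          1.        ]]
magazine [([166.7, 222.3], 0.69)]
mouth [([160.8, 210.7], 0.68)]
lid_grip [([157.1, 210.7], 0.78), ([309.7, 235.7], 0.51)]
lock [([151.0, 177.2], 0.97), ([293.4, 259.8], 0.48)]
tube_mid [([251.1, 231.2], 0.75), ([302.9, 207.0], 0.56)]
tube_cap [([290.7, 260.0], 0.7), ([349.9, 209.7], 0.69), ([291.3, 192.8], 0.67), ([268.3, 227.1], 0.63)]
tube [([337.2, 238.1], 0.72), ([313.1, 216.8], 0.71), ([309.7, 236.4], 0.63), ([233.2, 233.1], 0.52)]
cup [([343.0, 182.6], 0.66)]
dropper [([260.9, 181.4], 0.39)]
carton [([394.4, 227.3], 0.84)]
```

View pics/scene0.png

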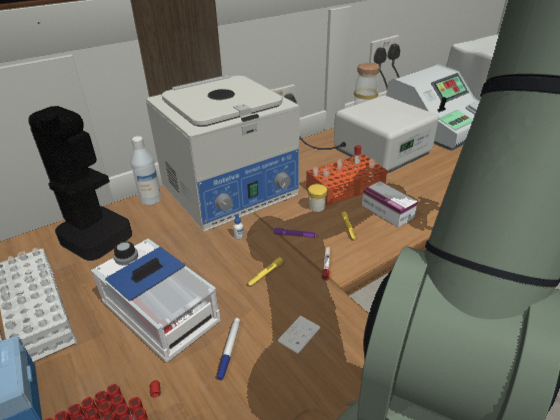

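View pics/top0.png

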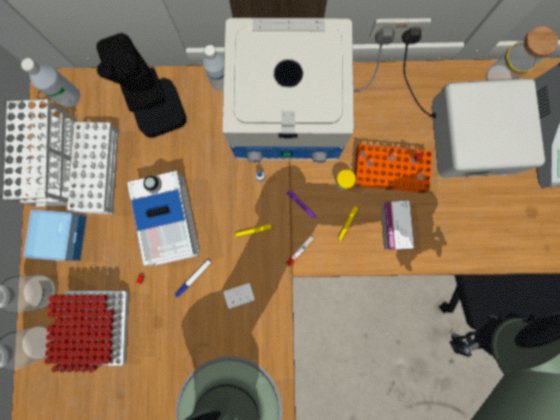

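```bash
cat > h.py <<'E'
import numpy as np, cv2
from workcell import status, imaging, bot
def ray(f,uv):
    T=f["camera_from_world"];R=T[:3,:3];t=T[:3,3]
    d=np.array([(uv[0]-f["cx"])/f["fx"],(uv[1]-f["cy"])/f["fy"],1.])
    return -R.T@t, R.T@d
def at_z(f,uv,z):
    o,d=ray(f,uv); return o+d*(z-o[2])/d[2]
def proj(f,p):
    T=f["camera_from_world"];c=T[:3,:3]@np.asarray(p)+T[:3,3]
    return np.array([f["fx"]*c[0]/c[2]+f["cx"],f["fy"]*c[1]/c[2]+f["cy"]])
def cloud(f):
    T=f["camera_from_world"];z=f["range_z"];v,u=np.mgrid[:z.shape[0],:z.shape[1]]
    c=np.stack([(u-f["cx"])/f["fx"]*z,(v-f["cy"])/f["fy"]*z,z],-1)
    return (c-T[:3,3])@T[:3,:3]
E
python3 - <<'E'
from h import *
ims=[]
for n,(a,b,c,d) in {"scene":(80,220,360,390),"top":(110,160,330,290)}.items():
    f=imaging.grab_frame(n)
    im=f["color"][b:d,a:c,::-1]; k=780/im.shape[1]; k=min(k,590/im.shape[0])
    cv2.imwrite(f"pics/{n}_crop1.png",cv2.resize(im,None,fx=k,fy=k,interpolation=cv2.INTER_CUBIC))
    hsv=cv2.cvtColor(f["color"],cv2.COLOR_RGB2HSV)
    P=cloud(f)
    for t,z in [("lock",.13),("lid_grip",.127),("tube_mid",.008),("tube_cap",.008),("tube",.008),("cup",0),("dropper",0),("carton",0)]:
        for m in imaging.mark_of(t,n)[:5]: print(n,t,np.round(m["uv"],1),round(m["conf"],2),np.round(at_z(f,m["uv"],z),4)[:2])
    # depth: lid bar & knob
    for z0,z1 in [(.121,.135),(.095,.104),(.105,.110)]:
        msk=(P[...,2]>z0)&(P[...,2]<z1)&(P[...,0]>.35)&(P[...,0]<.75)&(P[...,1]>-.05)&(P[...,1]<.3)
        nn,l,st,ce=cv2.connectedComponentsWithStats(msk.astype(np.uint8))
        for i in range(1,nn):
            if st[i,4]>25:
                q=P[l==i]; print(n,z0,st[i,4],ce[i].round(1),np.median(q,0).round(4),q.mean(0).round(4),q.min(0).round(3),q.max(0).round(3))
E
```

```text
scene lock [123.5 250.7] 0.75 [0.6012 0.1916]
scene lock [142.7 268.9] 0.34 [0.5268 0.1805]
scene tube_mid [325.3 266.8] 0.78 [ 0.423  -0.1925]
scene tube_mid [265.5 272.8] 0.57 [ 0.4884 -0.0705]
scene tube_mid [350.3 227.2] 0.49 [ 0.4991 -0.3405]
scene tube_cap [326.5 273. ] 0.75 [ 0.4057 -0.1813]
scene tube_cap [272.3 259.9] 0.66 [ 0.5152 -0.1077]
scene tube_cap [278.9 231.4] 0.53 [ 0.5945 -0.1829]
scene tube_cap [343.8 216. ] 0.5 [ 0.5455 -0.36  ]
scene tube [246.2 284.6] 0.68 [ 0.4826 -0.0153]
scene tube [314.5 236.4] 0.64 [ 0.5246 -0.2429]
scene tube [160.9 313.6] 0.61 [0.5159 0.1705]
scene tube [327.1 247. ] 0.55 [ 0.4744 -0.2415]
scene tube [355.3 237.8] 0.48 [ 0.4597 -0.3209]
scene cup [315.5 206.9] 0.75 [ 0.6321 -0.3338]
scene dropper [238.6 240. ] 0.74 [ 0.6349 -0.0869]
scene carton [387.5 209.9] 0.88 [ 0.5031 -0.4827]
scene 0.121 88 [198.6 191.8] [ 0.7013 -0.0266  0.1281] [ 0.7093 -0.0302  0.128 ] [ 0.695 -0.049  0.121] [ 0.747 -0.021  0.135]
scene 0.121 228 [123.4 248.7] [0.6084 0.1896 0.1296] [0.6092 0.1893 0.1287] [0.595 0.169 0.121] [0.632 0.207 0.133]
scene 0.121 140 
[... 1528 characters left out ...]
 [259.6 178.3] 0.65 [ 0.6441 -0.0924]
top carton [396. 226.] 0.72 [ 0.4978 -0.4817]
top carton [299.8 249.7] 0.53 [ 0.435  -0.2046]
top 0.121 173 [150.2 182.3] [0.6138 0.1871 0.13  ] [0.6137 0.1869 0.1296] [0.596 0.168 0.122] [0.634 0.207 0.135]
top 0.121 85 [156.  210.8] [0.5387 0.1719 0.1259] [0.5391 0.1714 0.126 ] [0.531 0.145 0.121] [0.549 0.198 0.133]
top 0.095 2091 [165.6 232. ] [0.4677 0.151  0.1   ] [0.4858 0.1527 0.0999] [0.402 0.083 0.095] [0.649 0.228 0.104]
top 0.095 307 [137. 189.] [0.6016 0.2313 0.1   ] [0.6019 0.2312 0.0999] [0.57  0.193 0.095] [0.632 0.259 0.104]
top 0.105 1091 [157.4 209.1] [0.5471 0.1739 0.1072] [0.5457 0.1734 0.1073] [0.491 0.103 0.105] [0.599 0.241 0.11 ]
```

```bash
sleep 1
```

```text
(no output)
```

View pics/scene_crop1.png

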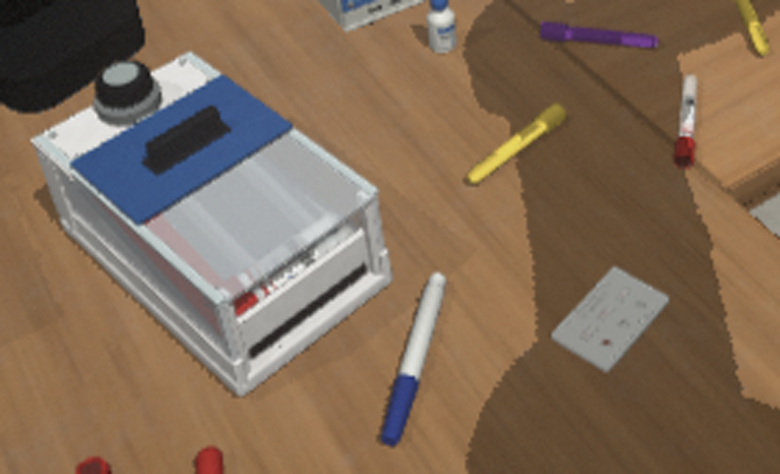

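View pics/top_crop1.png

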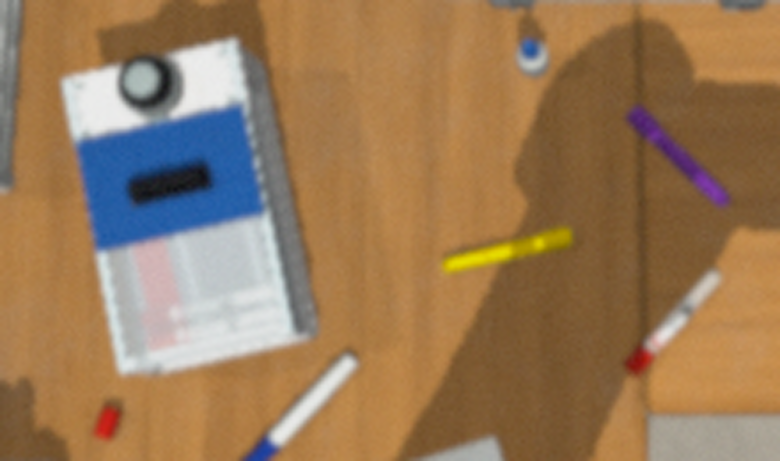

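```bash
python3 - <<'E'
from h import *
for n in ["scene","top"]:
    f=imaging.grab_frame(n); P=cloud(f)
    # deck + lid outline rectangle
    msk=(P[...,2]>.095)&(P[...,2]<.136)&(P[...,0]>.38)&(P[...,0]<.67)&(P[...,1]>.06)&(P[...,1]<.3)
    q=P[msk][:,:2].astype(np.float32); r=cv2.minAreaRect(q*1000); print(n,"deck",r)
    msk&=(P[...,2]>.105)&(P[...,2]<.11)
    hsv=cv2.cvtColor(f["color"],cv2.COLOR_RGB2HSV); b=(hsv[...,0]>100)&(hsv[...,0]<125)&(hsv[...,1]>100)
    q=P[msk&b][:,:2].astype(np.float32); print("lid",cv2.minAreaRect(q*1000))
    # tube
    mid=at_z(f,(325,263) if n=="scene" else (300,250),.008)
    m=(P[...,2]>.004)&(P[...,2]<.025)&(np.hypot(P[...,0]-mid[0],P[...,1]-mid[1])<.08)
    nn,l,st,ce=cv2.connectedComponentsWithStats(m.astype(np.uint8))
    i=1+st[1:,4].argmax(); q=P[l==i][:,:2].astype(np.float32); print("tube",q.mean(0),cv2.minAreaRect(q*1000))
    print("redcap",end=" ");rd=(l==i)&((hsv[...,0]<10)|(hsv[...,0]>170))&(hsv[...,1]>120);print(P[rd].mean(0),rd.sum())
E
```

```text
scene deck ((525.326171875, 169.1665802001953), (234.0587615966797, 136.7399139404297), 12.15769100189209)
lid ((544.181884765625, 173.13304138183594), (87.01800537109375, 128.1373291015625), 12.022683143615723)
tube [ 0.42654535 -0.19721974] ((433.6613464355469, -202.88723754882812), (14.525145530700684, 105.27775573730469), 47.358985900878906)
redcap [ 0.40135381 -0.17335426  0.0132571 ] 67
top deck ((524.7949829101562, 169.10171508789062), (229.95697021484375, 136.23068237304688), 12.158940315246582)
lid ((544.7161865234375, 173.4610595703125), (83.52622985839844, 125.8637466430664), 11.754694938659668)
tube [ 0.4309946  -0.20097575] ((431.6891784667969, -204.20693969726562), (20.150026321411133, 107.69249725341797), 45.29045486450195)
redcap [ 0.40300483 -0.17548325  0.0147673 ] 41
```

The red-capped, red-and-white tube lies at scene (326,263) / top (300,250), with its cap at the lower end. Things that could be mistaken for it:

| Look-alike | Pixel |
|---|---|
| Purple tube | scene (295,232) |
| Yellow tubes | scene (265,270) and (348,226) |
| Blue/white pen | scene (229,348) |
| Loose red cap | scene (155,388) |
| Red rack caps | scene (100,400) |

In both crops the one at (326,263) is the only loose one with a red cap and a tube body, so I choose that. The magazine's red stripe is on its world +y side, which agrees with a yaw of 12.2°. I'll go for the lid first.

```bash
cat >> h.py <<'E'
from scipy.spatial.transform import Rotation as Ro
MAG=np.array([.525,.1692]);MY=np.deg2rad(12.16)
def mag(x,y):
    c,s=np.cos(MY),np.sin(MY); return MAG+[c*x-s*y,s*x+c*y]
def plan(target,yaw_deg,n,start=None):
    """rows of offsets/rot, to go to target xyz, tool down with yaw"""
    s=status.observe()
    p=np.array(s["position"]);R=Ro.from_euler("xyz",s["tool_rot"])
    if start is not None: p=np.array(start[0]);R=start[1]
    Rt=Ro.from_euler("xyz",[np.pi,0,np.deg2rad(yaw_deg)])
    w=(R.inv()*Rt).as_rotvec(degrees=True); rows=[]
    for k in range(n):
        rem=(np.array(target)-p)/(n-k)*1000
        off=np.round(R.inv().apply(rem),0 if k<n-1 else 1)
        rv=np.round((R.inv()*Rt).as_rotvec(degrees=True)/(n-k),1)
        p=p+R.apply(off)/1000; R=R*Ro.from_rotvec(rv,degrees=True)
        rows.append((off.tolist(),rv.tolist()))
    for r in rows: print(r)
    print("end",p.round(4),R.as_euler("xyz",degrees=True).round(2))
    return p,R
def st():
    s=status.observe();print(s["clock"],"p",np.round(s["position"],4),"rpy",np.rad2deg(s["tool_rot"]).round(2),"F",np.round(s["force"],1),"M",np.round(s["moment"],2),"w",round(s["grip_width"],4),"q",np.round(s["qpos"],2))
E
python3 - <<'E'
from h import *
g=mag(.015,0); print(g, mag(.02,0),mag(.0905,0))
plan([g[0],g[1],.22],102.16,20)
E
```

```text
[0.53966345 0.17235964] [0.54455126 0.17341285] [0.61346947 0.18826314]
([28.0, -28.0, 2.0], [-0.0, -0.0, -3.9])
([30.0, -27.0, 1.0], [-0.0, -0.0, -3.9])
([32.0, -24.0, 2.0], [-0.0, -0.0, -3.9])
([33.0, -22.0, 1.0], [-0.0, -0.0, -3.9])
([35.0, -20.0, 2.0], [-0.0, -0.0, -3.9])
([36.0, -17.0, 1.0], [-0.0, -0.0, -4.0])
([37.0, -15.0, 2.0], [-0.0, -0.0, -3.9])
([38.0, -12.0, 1.0], [-0.0, -0.0, -4.0])
([39.0, -10.0, 2.0], [-0.0, -0.0, -3.9])
([40.0, -7.0, 1.0], [-0.0, -0.0, -4.0])
([40.0, -4.0, 2.0], [-0.0, -0.0, -3.9])
([40.0, -1.0, 1.0], [-0.0, -0.0, -4.0])
([40.0, 1.0, 2.0], [-0.0, -0.0, -3.9])
([40.0, 4.0, 1.0], [-0.0, -0.0, -4.0])
([39.0, 7.0, 2.0], [-0.0, -0.0, -3.9])
([39.0, 9.0, 1.0], [-0.0, -0.0, -4.0])
([38.0, 12.0, 2.0], [-0.0, -0.0, -3.9])
([37.0, 15.0, 1.0], [-0.0, -0.0, -4.0])
([37.0, 17.0, 2.0], [-0.0, -0.0, -3.9])
([34.8, 20.2, 1.3], [-0.0, -0.0, -4.0])
end [0.5397 0.1724 0.22  ] [-180.     -0.    102.16]
```

```bash
python3 -m handwheel '[{"offset":[28,-28,2],"rot":[0,0,-3.9],"claw":0},{"offset":[30,-27,1],"rot":[0,0,-3.9],"claw":0},{"offset":[32,-24,2],"rot":[0,0,-3.9],"claw":0},{"offset":[33,-22,1],"rot":[0,0,-3.9],"claw":0},{"offset":[35,-20,2],"rot":[0,0,-3.9],"claw":0},{"offset":[36,-17,1],"rot":[0,0,-4],"claw":0},{"offset":[37,-15,2],"rot":[0,0,-3.9],"claw":0},{"offset":[38,-12,1],"rot":[0,0,-4],"claw":0},{"offset":[39,-10,2],"rot":[0,0,-3.9],"claw":0},{"offset":[40,-7,1],"rot":[0,0,-4],"claw":0}]' 20; python3 -c "
from h import *
st();g=mag(.015,0);plan([g[0],g[1],.2],102.16,11)"
```

```text
clock: 3.1
position: [0.3941, -0.1995, 0.2354]
tool_rot: [3.141, 0.0, 1.096]
force: [0.7, 0.1, 0.1]
grip_width: 0.0426
3.1 p [ 0.3941 -0.1995  0.2354] rpy [1.7997e+02 1.0000e-02 6.2810e+01] F [0.7 0.1 0.1] M [ 0.02  0.01 -0.08] w 0.0426 q [ 0.62  0.27 -0.34  2.06  0.12  0.83 -0.26]
([36.0, -4.0, 3.0], [0.0, 0.0, -3.6])
([36.0, -1.0, 3.0], [0.0, 0.0, -3.6])
([36.0, 1.0, 3.0], [0.0, 0.0, -3.6])
([36.0, 3.0, 3.0], [0.0, 0.0, -3.6])
([36.0, 5.0, 3.0], [0.0, 0.0, -3.6])
([36.0, 8.0, 3.0], [0.0, 0.0, -3.6])
([35.0, 10.0, 3.0], [0.0, 0.0, -3.6])
([34.0, 12.0, 4.0], [0.0, 0.0, -3.5])
([34.0, 14.0, 3.0], [0.0, 0.0, -3.6])
([32.0, 16.0, 4.0], [0.0, 0.0, -3.5])
([31.7, 18.6, 3.4], [0.0, 0.0, -3.6])
end [0.5396 0.1724 0.2   ] [1.7998e+02 2.0000e-02 1.0221e+02]
```

```bash
python3 -m handwheel '[{"offset":[36,-4,3],"rot":[0,0,-3.6],"claw":-0.2},{"offset":[36,-1,3],"rot":[0,0,-3.6],"claw":-0.2},{"offset":[36,1,3],"rot":[0,0,-3.6],"claw":-0.2},{"offset":[36,3,3],"rot":[0,0,-3.6],"claw":-0.2},{"offset":[36,5,3],"rot":[0,0,-3.6],"claw":-0.2},{"offset":[36,8,3],"rot":[0,0,-3.6],"claw":-0.2},{"offset":[35,10,3],"rot":[0,0,-3.6],"claw":-0.2},{"offset":[34,12,4],"rot":[0,0,-3.5],"claw":-0.2},{"offset":[34,14,3],"rot":[0,0,-3.6],"claw":-0.2},{"offset":[32,16,4],"rot":[0,0,-3.5],"claw":-0.2},{"offset":[32,19,3],"rot":[0,0,-3.6],"claw":-0.2},{"offset":[0,0,0],"rot":[0,0,0],"claw":-0.2}]' 20; python3 -c "
from h import *
st();g=mag(.015,0);plan([g[0],g[1],.130],102.16,5)
f=imaging.grab_frame('wrist');cv2.imwrite('pics/w1.png',f['color'][:,:,::-1])
for t in ['lid_grip','lock']: print(t,[(m['uv'],m['conf']) for m in imaging.mark_of(t,'wrist')])"
```

```text
clock: 4.3
position: [0.541, 0.1758, 0.1999]
tool_rot: [3.141, -0.003, 1.788]
force: [-1.0, 0.2, -0.2]
grip_width: 0.034
4.3 p [0.541  0.1758 0.1999] rpy [ 1.7997e+02 -1.6000e-01  1.0245e+02] F [-1.   0.2 -0.2] M [-0.05  0.03  0.03] w 0.034 q [-0.02  0.54 -0.56  1.78  0.35  0.92 -0.51]
([-1.0, -0.0, 14.0], [0.0, -0.0, 0.1])
([-1.0, -1.0, 14.0], [0.0, -0.0, 0.0])
([-0.0, -0.0, 14.0], [0.0, -0.1, 0.1])
([-1.0, -1.0, 14.0], [0.0, -0.0, 0.0])
([-0.2, -0.1, 13.9], [0.0, -0.1, 0.1])
end [0.5397 0.1724 0.13  ] [1.7997e+02 4.0000e-02 1.0215e+02]
lid_grip [([277.3, 233.6], 0.86)]
lock [([389.8, 237.8], 0.57)]
```

View pics/w1.png

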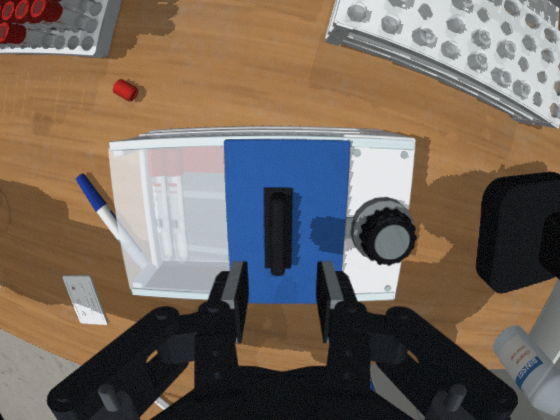

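The wrist picture shows the bar at (278,230), midway between the fingers (238 and 325). The waiting tubes are at (165,215) with their caps on the red side. I'll go down and grip.

```bash
python3 -m handwheel '[{"offset":[-1,0,20],"rot":[0,0,0],"claw":-0.2},{"offset":[-1,-1,20],"rot":[0,0,0],"claw":-0.2},{"offset":[0,0,20],"rot":[0,0,0],"claw":-0.2},{"offset":[0,0,8],"rot":[0,0,0],"claw":-0.2},{"offset":[0,0,0],"rot":[0,0,0],"claw":-0.2}]' 20; python3 -c "
from h import *
st()
s=status.observe()['position'][:2]-MAG; c,q=np.cos(MY),np.sin(MY); print(s[0]*c+s[1]*q,-s[0]*q+s[1]*c)"
```

```text
clock: 4.95
position: [0.5397, 0.1679, 0.1319]
tool_rot: [-3.14, 0.0, 1.78]
force: [-0.1, -0.4, 1.0]
grip_width: 0.0341
4.95 p [0.5397 0.1679 0.1319] rpy [-1.7993e+02  3.0000e-02  1.0200e+02] F [-0.1 -0.4  1. ] M [-0.02 -0.    0.03] w 0.0341 q [-0.04  0.63 -0.51  1.84  0.42  0.79 -0.57]
0.014101982582957045 -0.00441814462823604
```

```bash
python3 -m handwheel '[{"offset":[0,0,0],"rot":[0,0,0],"claw":-0.8},{"offset":[0,0,0],"rot":[0,0,0],"claw":-1},{"offset":[0,0,0],"rot":[0,0,0],"claw":-1},{"offset":[0,0,0],"rot":[0,0,0],"claw":-1},{"offset":[0,0,0],"rot":[0,0,0],"claw":-1}]' 20; python3 -c "
from h import *
st()"; python3 -m handwheel '[{"offset":[0,-1,0],"rot":[0,0,0],"claw":-1},{"offset":[0,-1,0],"rot":[0,0,0],"claw":-1},{"offset":[0,-1,0],"rot":[0,0,0],"claw":-1},{"offset":[0,0,0],"rot":[0,0,0],"claw":-1}]'; python3 -c "
from h import *
st()"
```

```text
clock: 5.45
position: [0.5398, 0.1686, 0.1333]
tool_rot: [-3.142, 0.001, 1.781]
force: [-7.3, -1.7, 8.5]
grip_width: 0.009
5.45 p [0.5398 0.1686 0.1333] rpy [-1.8000e+02  3.0000e-02  1.0205e+02] F [-7.3 -1.7  8.5] M [-0.46  1.32 -0.01] w 0.009 q [-0.04  0.62 -0.51  1.84  0.42  0.79 -0.57]
clock: 5.85
position: [0.5379, 0.1682, 0.1333]
tool_rot: [3.14, 0.0, 1.781]
force: [0.4, -1.8, 8.5]
grip_width: 0.0093
5.85 p [0.5379 0.1682 0.1333] rpy [179.88   0.   102.05] F [ 0.4 -1.8  8.5] M [-0.31 -0.23  0.05] w 0.0093 q [-0.04  0.62 -0.51  1.85  0.42  0.78 -0.57]
```

```bash
python3 -m handwheel '[{"offset":[0,0,-1.5],"rot":[0,0,0],"claw":-1},{"offset":[0,-1,0],"rot":[0,0,0],"claw":-1},{"offset":[0,-1,0],"rot":[0,0,0],"claw":-1},{"offset":[0,0,0],"rot":[0,0,0],"claw":-1}]'; python3 -c "
from h import *
st()"
```

```text
clock: 6.25
position: [0.5348, 0.1675, 0.1336]
tool_rot: [-3.141, 0.0, 1.781]
force: [0.1, -0.9, -11.1]
grip_width: 0.0093
6.25 p [0.5348 0.1675 0.1336] rpy [-1.7996e+02  1.0000e-02  1.0206e+02] F [  0.1  -0.9 -11.1] M [-0.11 -0.06  0.01] w 0.0093 q [-0.04  0.62 -0.51  1.85  0.42  0.78 -0.57]
```

The lid moved 5 mm with almost no sideways force, so it isn't locked. I'll ease off the upward pull and slide on.

```bash
python3 -m handwheel '[{"offset":[0,-3,0.8],"rot":[0,0,0],"claw":-1},{"offset":[0,-5,0],"rot":[0,0,0],"claw":-1},{"offset":[0,-5,0],"rot":[0,0,0],"claw":-1},{"offset":[0,-5,0],"rot":[0,0,0],"claw":-1},{"offset":[0,0,0],"rot":[0,0,0],"claw":-1}]'; python3 -c "
from h import *
st()
f=imaging.grab_frame('top');P=cloud(f);cv2.imwrite('pics/t2.png',cv2.resize(f['color'][150:290,90:250,::-1],None,fx=4,fy=4))"
```

```text
clock: 6.75
position: [0.517, 0.1637, 0.1334]
tool_rot: [-3.142, 0.0, 1.781]
force: [-0.0, -3.6, 5.8]
grip_width: 0.009
6.75 p [0.517  0.1637 0.1334] rpy [-1.8000e+02  2.0000e-02  1.0207e+02] F [-0.  -3.6  5.8] M [-0.8   0.11 -0.01] w 0.009 q [-0.04  0.59 -0.52  1.9   0.42  0.76 -0.58]
```

View pics/t2.png

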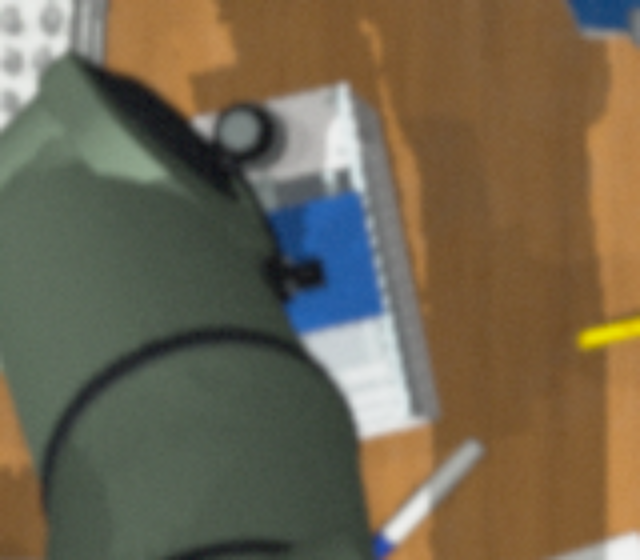

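The lid has opened about 23 mm and the magazine hasn't moved. I'll carry on pulling.

```bash
python3 -m handwheel '[{"offset":[0,-5,0],"rot":[0,0,0],"claw":-1},{"offset":[0,-5,0],"rot":[0,0,0],"claw":-1},{"offset":[0,-5,0],"rot":[0,0,0],"claw":-1},{"offset":[0,-5,0],"rot":[0,0,0],"claw":-1},{"offset":[0,-5,0],"rot":[0,0,0],"claw":-1},{"offset":[0,-5,0],"rot":[0,0,0],"claw":-1},{"offset":[0,-5,0],"rot":[0,0,0],"claw":-1},{"offset":[0,-5,0],"rot":[0,0,0],"claw":-1},{"offset":[0,-5,0],"rot":[0,0,0],"claw":-1},{"offset":[0,-5,0],"rot":[0,0,0],"claw":-1},{"offset":[0,-1,0],"rot":[0,0,0],"claw":-1},{"offset":[0,0,0],"rot":[0,0,0],"claw":-1}]'; python3 -c "
from h import *
st()
print(np.hypot(*(status.observe()['position'][:2]-[.5398,.1686])))"
```

```text
clock: 8.0
position: [0.4674, 0.1531, 0.1334]
tool_rot: [3.141, 0.0, 1.781]
force: [-0.5, -4.7, 9.6]
grip_width: 0.0096
8.0 p [0.4674 0.1531 0.1334] rpy [1.7999e+02 2.0000e-02 1.0206e+02] F [-0.5 -4.7  9.6] M [-0.85  0.16 -0.02] w 0.0096 q [-0.04  0.53 -0.53  2.03  0.41  0.69 -0.62]
0.07407979706602962
```

```bash
python3 -m handwheel '[{"offset":[0,-2,0],"rot":[0,0,0],"claw":-1},{"offset":[0,-2,0],"rot":[0,0,0],"claw":-1},{"offset":[0,0,0],"rot":[0,0,0],"claw":-1}]'; python3 -c "
from h import *
st()
print(np.hypot(*(status.observe()['position'][:2]-[.5398,.1686])))"
```

```text
clock: 8.3
position: [0.4635, 0.1523, 0.1333]
tool_rot: [3.141, 0.0, 1.781]
force: [-0.2, -3.0, 7.7]
grip_width: 0.0094
8.3 p [0.4635 0.1523 0.1333] rpy [1.7998e+02 2.0000e-02 1.0206e+02] F [-0.2 -3.   7.7] M [-0.87  0.    0.02] w 0.0094 q [-0.04  0.53 -0.53  2.04  0.41  0.68 -0.62]
0.07801455708034914
```

```bash
python3 -m handwheel '[{"offset":[0,0,0],"rot":[0,0,0],"claw":-0.3},{"offset":[0,0,0],"rot":[0,0,0],"claw":-0.3},{"offset":[0,0,0],"rot":[0,0,0],"claw":-0.3},{"offset":[0,0,-15],"rot":[0,0,0],"claw":-0.3},{"offset":[0,0,-35],"rot":[0,0,0],"claw":-0.3},{"offset":[0,0,-50],"rot":[0,0,0],"claw":-0.3},{"offset":[0,0,0],"rot":[0,0,0],"claw":-0.3}]'; python3 - <<'E'
from h import *
st()
f=imaging.grab_frame('wrist');cv2.imwrite('pics/w2.png',f['color'][:,:,::-1])
f=imaging.grab_frame('top');P=cloud(f)
msk=(P[...,2]>.095)&(P[...,2]<.11)&(P[...,0]>.38)&(P[...,0]<.67)&(P[...,1]>.06)&(P[...,1]<.3)
# tube grasp plan: tube centre (.4325,-.2035), axis dir ~136.4deg
plan([.4325,-.2035,.16],46.4,14)
E
```

```text
clock: 9.0
position: [0.4655, 0.1538, 0.2379]
tool_rot: [3.135, -0.001, 1.781]
force: [0.2, 0.6, -1.4]
grip_width: 0.0303
9.0 p [0.4655 0.1538 0.2379] rpy [ 1.7960e+02 -5.0000e-02  1.0207e+02] F [ 0.2  0.6 -1.4] M [ 0.05 -0.05  0.03] w 0.0303 q [ 0.05  0.37 -0.62  1.94  0.27  0.9  -0.5 ]
([-24.0, -8.0, 5.0], [0.0, -0.0, 4.0])
([-25.0, -6.0, 5.0], [0.0, -0.0, 4.0])
([-25.0, -4.0, 5.0], [0.0, -0.0, 4.0])
([-25.0, -2.0, 5.0], [0.0, -0.0, 4.0])
([-26.0, -0.0, 5.0], [0.0, -0.0, 4.0])
([-26.0, 1.0, 5.0], [0.0, -0.0, 4.0])
([-25.0, 3.0, 5.0], [0.0, -0.0, 4.0])
([-25.0, 5.0, 6.0], [0.0, -0.0, 3.9])
([-25.0, 7.0, 5.0], [0.0, -0.0, 4.0])
([-24.0, 8.0, 6.0], [0.0, -0.0, 3.9])
([-24.0, 10.0, 5.0], [0.0, -0.0, 4.0])
([-23.0, 11.0, 6.0], [0.0, -0.0, 3.9])
([-22.0, 13.0, 5.0], [0.0, -0.0, 4.0])
([-20.4, 14.5, 5.7], [0.1, -0.1, 3.9])
end [ 0.4325 -0.2035  0.16  ] [-1.7997e+02  2.0000e-02  4.6440e+01]
```

View pics/w2.png

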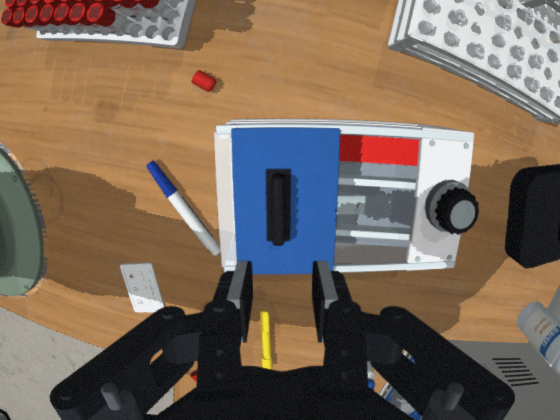

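The lid is fully open. The wrist view shows its edge at column 340 and the opening from 340 to 420, with the red side at the top. Next I go above the tube, with tool x pointing along the tube towards its cap.

```bash
python3 -c "
from h import *
plan([.4325,-.2035,.15],136.0,11)"
```

```text
([-31.0, -10.0, 8.0], [0.0, 0.0, -3.1])
([-30.0, -11.0, 8.0], [0.0, 0.0, -3.1])
([-30.0, -13.0, 8.0], [0.0, 0.0, -3.1])
([-29.0, -14.0, 7.0], [0.0, 0.0, -3.1])
([-28.0, -16.0, 8.0], [0.0, 0.0, -3.1])
([-27.0, -18.0, 7.0], [0.0, 0.0, -3.1])
([-27.0, -19.0, 8.0], [0.0, 0.0, -3.1])
([-25.0, -20.0, 7.0], [0.0, 0.0, -3.1])
([-24.0, -22.0, 8.0], [0.0, 0.0, -3.1])
([-23.0, -23.0, 7.0], [0.0, 0.0, -3.0])
([-22.6, -24.3, 7.7], [0.1, 0.1, -3.1])
end [ 0.4324 -0.2035  0.15  ] [-1.7999e+02 -3.0000e-02  1.3604e+02]
```

```bash
python3 -m handwheel '[{"offset":[-31,-10,4],"rot":[0,0,-3.1],"claw":0},{"offset":[-30,-11,4],"rot":[0,0,-3.1],"claw":0},{"offset":[-30,-13,8],"rot":[0,0,-3.1],"claw":0},{"offset":[-29,-14,7],"rot":[0,0,-3.1],"claw":0},{"offset":[-28,-16,8],"rot":[0,0,-3.1],"claw":0},{"offset":[-27,-18,7],"rot":[0,0,-3.1],"claw":0},{"offset":[-27,-19,8],"rot":[0,0,-3.1],"claw":0},{"offset":[-25,-20,11],"rot":[0,0,-3.1],"claw":0},{"offset":[-24,-22,11],"rot":[0,0,-3.1],"claw":0},{"offset":[-23,-23,10],"rot":[0,0,-3],"claw":0},{"offset":[-23,-24,8],"rot":[0,0,-3.1],"claw":0},{"offset":[0,0,0],"rot":[0,0,0],"claw":0}]'; python3 - <<'E'
from h import *
st()
f=imaging.grab_frame('wrist');cv2.imwrite('pics/w3.png',f['color'][:,:,::-1])
print(f["fx"],f["fy"],f["cx"],f["cy"])
for t in ['tube_mid','tube_cap','tube']: print(t,[(np.round(m['uv'],1),round(m['conf'],2)) for m in imaging.mark_of(t,'wrist')])
E
```

```text
clock: 10.3
position: [0.4307, -0.2069, 0.1448]
tool_rot: [-3.14, -0.003, 2.372]
force: [-0.5, 0.6, 0.1]
grip_width: 0.0426
10.3 p [ 0.4307 -0.2069  0.1448] rpy [-179.9    -0.18  135.89] F [-0.5  0.6  0.1] M [-0.02  0.02  0.03] w 0.0426 q [ 0.79  0.51 -0.6   2.05  0.43  0.71  0.71]
325.19226210127806 325.19226210127806 281.8774788901981 212.6000446853423
tube_mid [(array([442.3, 151.1]), 0.9), (array([244. , 342.5]), 0.88), (array([284.2, 211.8]), 0.81), (array([372.5, 302.8]), 0.74)]
tube_cap [(array([416.1, 187.9]), 0.93), (array([253.7, 371.6]), 0.87), (array([287.8, 157.9]), 0.62), (array([413.6, 303.9]), 0.62)]
tube [(array([319.8, 306.1]), 0.83), (array([475. , 103.4]), 0.81), (array([287.1, 265.9]), 0.57)]
```

View pics/w3.png

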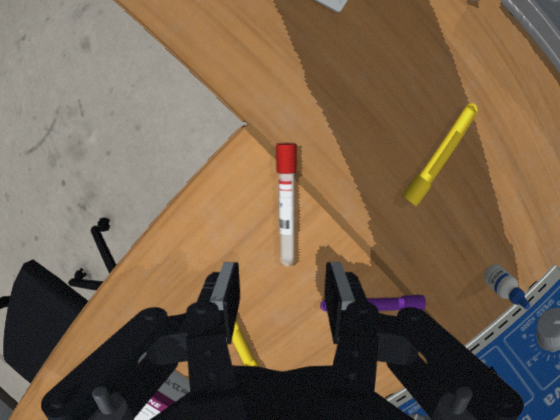

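The wrist view shows the red-capped tube between (286,145) and (289,265), upright in the picture. It's the right one; the yellow and purple ones are well off to the side.

```bash
cat >> h.py <<'E'
def fe(f,uv,z):
    T=f["camera_from_world"];R=T[:3,:3];t=T[:3,3]
    d=np.array([uv[0]-f["cx"],uv[1]-f["cy"]]);r=np.hypot(*d);th=r/f["fx"]
    v=np.array([*(d/max(r,1e-9)*np.sin(th)),np.cos(th)]);o=-R.T@t;w=R.T@v
    return o+w*(z-o[2])/w[2]
def intool(p):
    s=status.observe();return Ro.from_euler("xyz",s["tool_rot"]).inv().apply(np.array(p)-s["position"])*1000
E
python3 - <<'E'
from h import *
f=imaging.grab_frame('wrist');c=f['color']
rg=imaging.regions_of('tube','wrist')
for r in rg: print(r['box'],r['conf'])
b=[r for r in rg if abs(r['box'][0]-287)<15 and abs(r['box'][1]-205)<25]
if b:
    m=b[0]['region'];v,u=np.nonzero(m)
    q=np.array([fe(f,(a,bb),.010)[:2] for a,bb in zip(u,v)],np.float32)
    rc=cv2.minAreaRect(q*1000);print(rc,q.mean(0))
    vx=cv2.fitLine(q,cv2.DIST_L2,0,.01,.01).ravel();print(np.rad2deg(np.arctan2(vx[1],vx[0])))
    print("tool mm",intool([rc[0][0]/1000,rc[0][1]/1000,.008]))
for p in [(286.5,143.5),(288.5,265.5),(286,158)]:
    w=fe(f,p,.008);print(p,w.round(4),intool(w).round(1))
# waiting tubes check also from cams
st()
E
```

```text
[279.8, 206.8, 20.7, 121.7] 0.83
[368.0, 305.0, 102.7, 16.2] 0.72
[435.5, 154.8, 74.7, 103.4] 0.67
[239.8, 348.6, 22.2, 36.5] 0.62
((432.55718994140625, -203.80780029296875), (16.294288635253906, 108.5278549194336), 46.07392883300781) [ 0.4279953  -0.19917943]
-43.826393
tool mm [ -0.70583349  -1.07651783 139.01154492]
(286.5, 143.5) [ 0.397  -0.1622  0.008 ] [ 53.7   4.2 139. ]
(288.5, 265.5) [ 0.4773 -0.2364  0.008 ] [-55.5   6.4 139. ]
(286, 158) [ 0.4053 -0.1708  0.008 ] [ 41.8   3.9 139. ]
10.6 p [ 0.4328 -0.2026  0.147 ] rpy [ 1.7999e+02 -1.0000e-02  1.3614e+02] F [ 0.4  1.  -0. ] M [0.02 0.03 0.01] w 0.0428 q [ 0.78  0.5  -0.6   2.05  0.43  0.71  0.71]
```

```bash
python3 -m handwheel '[{"offset":[-1,3,30],"rot":[0,0,0],"claw":0},{"offset":[0,0,30],"rot":[0,0,0],"claw":0},{"offset":[0,0,27],"rot":[0,0,0],"claw":0},{"offset":[0,0,0],"rot":[0,0,0],"claw":0},{"offset":[0,0,0],"rot":[0,0,0],"claw":0}]'; python3 - <<'E'
from h import *
st()
f=imaging.grab_frame('wrist');cv2.imwrite('pics/w4.png',f['color'][:,:,::-1])
E
```

```text
clock: 11.1
position: [0.4357, -0.2014, 0.0605]
tool_rot: [-3.142, -0.0, 2.376]
force: [0.3, 0.5, -0.1]
grip_width: 0.0424
11.1 p [ 0.4357 -0.2014  0.0605] rpy [-1.8000e+02 -3.0000e-02  1.3614e+02] F [ 0.3  0.5 -0.1] M [-0.02 -0.01 -0.03] w 0.0424 q [ 0.68  0.65 -0.48  2.09  0.58  0.54  0.57]
```

View pics/w4.png

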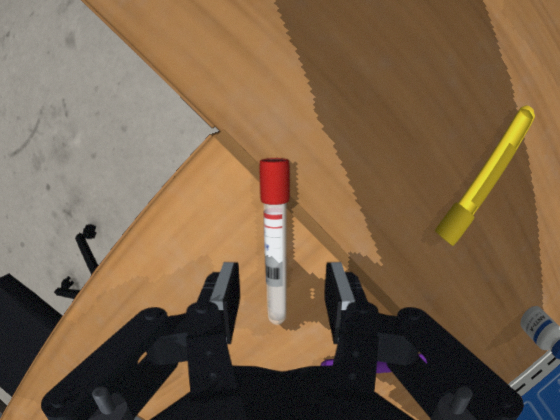

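The arm was still settling in the earlier picture. Now the tube lies at column 276 and the fingers' middle is at 283, so I need to shift -4 mm in tool y. Then I go down to TCP z 0.022 and grip.

```bash
python3 -m handwheel '[{"offset":[0,-4,0],"rot":[0,0,0],"claw":0},{"offset":[0,0,18],"rot":[0,0,0],"claw":0},{"offset":[0,0,15],"rot":[0,0,0],"claw":0},{"offset":[0,0,5],"rot":[0,0,0],"claw":0},{"offset":[0,0,0],"rot":[0,0,0],"claw":0},{"offset":[0,0,0],"rot":[0,0,0],"claw":0}]' 20; python3 - <<'E'
from h import *
st()
f=imaging.grab_frame('wrist');cv2.imwrite('pics/w5.png',f['color'][:,:,::-1])
E
```

```text
clock: 11.75
position: [0.4329, -0.2052, 0.0228]
tool_rot: [3.141, 0.001, 2.375]
force: [0.6, 0.7, 0.0]
grip_width: 0.0426
11.75 p [ 0.4329 -0.2052  0.0228] rpy [1.7998e+02 5.0000e-02 1.3605e+02] F [0.6 0.7 0. ] M [ 0.02 -0.03  0.  ] w 0.0426 q [ 0.63  0.72 -0.42  2.1   0.65  0.45  0.51]
```

View pics/w5.png

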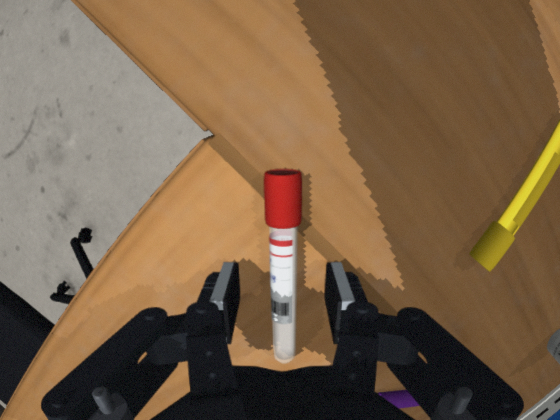

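```bash
python3 -m handwheel '[{"offset":[0,0,0],"rot":[0,0,0],"claw":-0.5},{"offset":[0,0,0],"rot":[0,0,0],"claw":-0.6},{"offset":[0,0,0],"rot":[0,0,0],"claw":-1},{"offset":[0,0,0],"rot":[0,0,0],"claw":-1},{"offset":[0,0,0],"rot":[0,0,0],"claw":-1},{"offset":[0,0,0],"rot":[0,0,0],"claw":-1}]' 20; python3 - <<'E'
from h import *
st()
f=imaging.grab_frame('wrist');cv2.imwrite('pics/w6.png',f['color'][:,:,::-1])
for p in [(283,171),(285,360)]:
    w=fe(f,p,.008);print(p,w.round(4),intool(w).round(1))
E
```

```text
clock: 12.4
position: [0.4328, -0.2052, 0.0224]
tool_rot: [-3.142, 0.001, 2.375]
force: [-0.9, 0.5, 7.6]
grip_width: 0.0156
12.4 p [ 0.4328 -0.2052  0.0224] rpy [-1.8000e+02  4.0000e-02  1.3606e+02] F [-0.9  0.5  7.6] M [-0.01  0.26 -0.04] w 0.0156 q [ 0.63  0.72 -0.42  2.1   0.65  0.45  0.51]
(283, 171) [ 0.394  -0.1663  0.008 ] [54.9  1.1 14.4]
(285, 360) [ 0.4728 -0.2405  0.008 ] [-53.3   2.3  14.4]
```

View pics/w6.png

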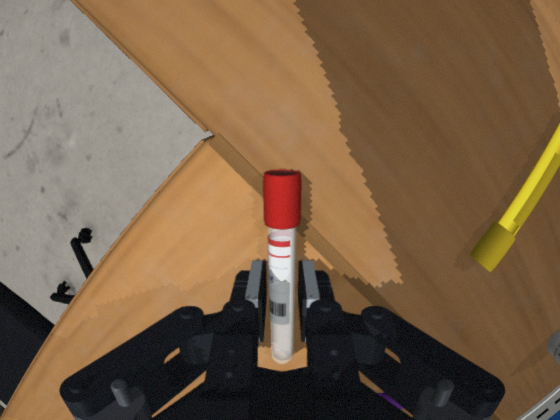

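```bash
python3 -m handwheel '[{"offset":[0,0,-8],"rot":[0,0,0],"claw":-1},{"offset":[0,0,-15],"rot":[0,0,0],"claw":-1},{"offset":[0,0,-25],"rot":[0,0,0],"claw":-1},{"offset":[0,0,-40],"rot":[0,0,0],"claw":-1},{"offset":[0,0,-40],"rot":[0,0,0],"claw":-1},{"offset":[0,0,-30],"rot":[0,0,0],"claw":-1},{"offset":[0,0,0],"rot":[0,0,0],"claw":-1},{"offset":[0,0,0],"rot":[0,0,0],"claw":-1}]' 20; python3 - <<'E'
from h import *
st()
f=imaging.grab_frame('wrist');cv2.imwrite('pics/w7.png',f['color'][:,:,::-1])
g=mag(.012,-.0005);print(g);plan([g[0],g[1],.21],102.16,12)
E
```

```text
clock: 13.25
position: [0.4326, -0.2053, 0.1807]
tool_rot: [3.142, 0.001, 2.374]
force: [0.4, -0.2, -0.4]
grip_width: 0.0161
13.25 p [ 0.4326 -0.2053  0.1807] rpy [1.8000e+02 8.0000e-02 1.3604e+02] F [ 0.4 -0.2 -0.4] M [ 0.02 -0.04 -0.03] w 0.0161 q [ 0.82  0.45 -0.65  2.02  0.38  0.79  0.75]
[0.53683608 0.17123893]
([15.0, 29.0, -3.0], [-0.0, 0.0, 2.8])
([17.0, 28.0, -2.0], [-0.0, 0.0, 2.8])
([18.0, 27.0, -3.0], [-0.0, 0.0, 2.8])
([20.0, 26.0, -2.0], [-0.0, 0.0, 2.8])
([21.0, 25.0, -3.0], [-0.0, 0.0, 2.8])
([22.0, 24.0, -2.0], [-0.0, 0.0, 2.8])
([23.0, 23.0, -3.0], [-0.0, 0.0, 2.8])
([24.0, 22.0, -2.0], [-0.0, 0.0, 2.9])
([25.0, 20.0, -3.0], [-0.0, 0.0, 2.8])
([26.0, 19.0, -2.0], [-0.0, 0.0, 2.9])
([27.0, 18.0, -3.0], [-0.0, 0.0, 2.8])
([28.6, 16.5, -2.1], [-0.0, 0.0, 2.9])
end [0.5368 0.1713 0.21  ] [-1.7998e+02  1.0000e-02  1.0215e+02]
```

View pics/w7.png

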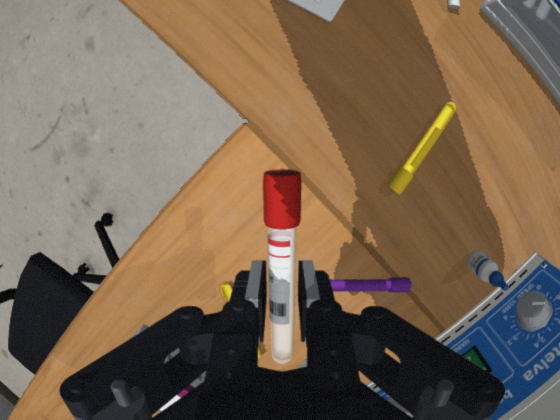

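The tube is held square at columns 264–300, with its cap towards tool +x. I'll carry it to just above the opening.

```bash
python3 -m handwheel '[{"offset":[15,29,-3],"rot":[0,0,2.8],"claw":-1},{"offset":[17,28,-2],"rot":[0,0,2.8],"claw":-1},{"offset":[18,27,-3],"rot":[0,0,2.8],"claw":-1},{"offset":[20,26,-2],"rot":[0,0,2.8],"claw":-1},{"offset":[21,25,-3],"rot":[0,0,2.8],"claw":-1},{"offset":[22,24,-2],"rot":[0,0,2.8],"claw":-1},{"offset":[23,23,-3],"rot":[0,0,2.8],"claw":-1},{"offset":[24,22,-2],"rot":[0,0,2.9],"claw":-1},{"offset":[25,20,-3],"rot":[0,0,2.8],"claw":-1},{"offset":[26,19,-2],"rot":[0,0,2.9],"claw":-1},{"offset":[27,18,-3],"rot":[0,0,2.8],"claw":-1},{"offset":[28,16,-2],"rot":[0,0,2.9],"claw":-1}]' 20; python3 -m handwheel '[{"offset":[0,0,0],"rot":[0,0,0],"claw":-1},{"offset":[0,0,0],"rot":[0,0,0],"claw":-1},{"offset":[0,0,0],"rot":[0,0,0],"claw":-1},{"offset":[0,0,0],"rot":[0,0,0],"claw":-1}]'; python3 - <<'E'
from h import *
st()
f=imaging.grab_frame('wrist');cv2.imwrite('pics/w8.png',f['color'][:,:,::-1])
f=imaging.grab_frame('scene');cv2.imwrite('pics/s8.png',cv2.resize(f['color'][180:380,60:300,::-1],None,fx=3,fy=3))
g=mag(.012,-.0005);print(g);plan([g[0],g[1],.15],102.16,1)
E
```

```text
clock: 14.5
position: [0.5365, 0.172, 0.2089]
tool_rot: [-3.14, 0.0, 1.781]
force: [0.3, -0.5, -0.3]
grip_width: 0.0155
clock: 14.9
position: [0.5367, 0.1696, 0.2096]
tool_rot: [-3.141, 0.0, 1.782]
force: [-0.3, 0.8, 0.6]
grip_width: 0.0159
14.9 p [0.5367 0.1696 0.2096] rpy [-1.7996e+02  3.0000e-02  1.0211e+02] F [-0.3  0.8  0.6] M [-0.01  0.    0.03] w 0.0159 q [-0.02  0.52 -0.55  1.79  0.33  0.93 -0.5 ]
[0.53683608 0.17123893]
([1.4, 0.3, 59.9], [-0.0, 0.0, -0.1])
end [0.5368 0.1712 0.15  ] [-1.7998e+02  2.0000e-02  1.0221e+02]
```

View pics/w8.png

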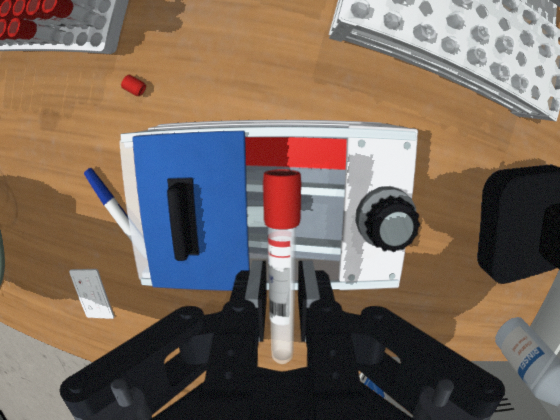

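View pics/s8.png

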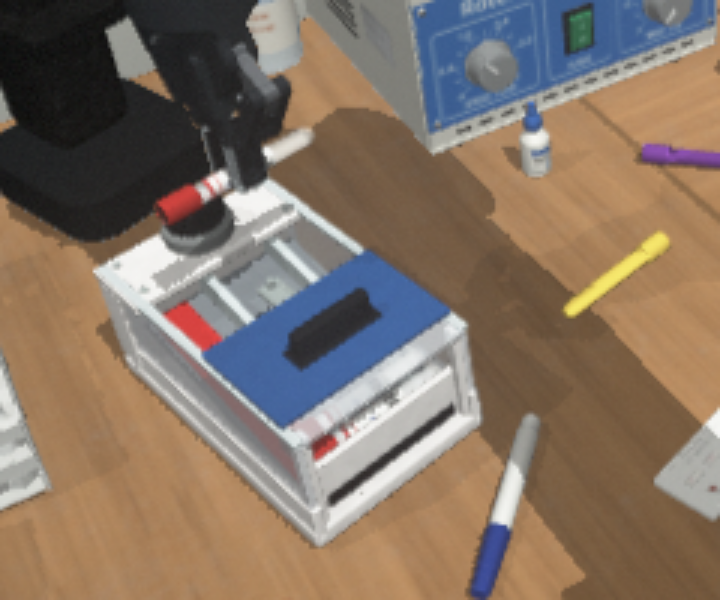

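The tube is over the opening, its cap on the red-stripe side. I'll lower it in stages.

```bash
python3 -m handwheel '[{"offset":[1,0,20],"rot":[0,0,0],"claw":-1},{"offset":[0,0,20],"rot":[0,0,0],"claw":-1},{"offset":[0,0,20],"rot":[0,0,0],"claw":-1},{"offset":[0,0,15],"rot":[0,0,0],"claw":-1},{"offset":[0,0,10],"rot":[0,0,0],"claw":-1},{"offset":[0,0,0],"rot":[0,0,0],"claw":-1},{"offset":[0,0,0],"rot":[0,0,0],"claw":-1},{"offset":[0,0,0],"rot":[0,0,0],"claw":-1}]' 20; python3 - <<'E'
from h import *
st()
f=imaging.grab_frame('wrist');cv2.imwrite('pics/w9.png',f['color'][:,:,::-1])
f=imaging.grab_frame('scene');cv2.imwrite('pics/s9.png',cv2.resize(f['color'][180:380,60:300,::-1],None,fx=3,fy=3))
g=mag(.012,-.0005);print(g);plan([g[0],g[1],.092],102.16,1)
E
```

```text
clock: 15.8
position: [0.539, 0.1722, 0.1277]
tool_rot: [3.136, -0.0, 1.782]
force: [0.4, -1.3, 34.7]
grip_width: 0.0154
15.8 p [0.539  0.1722 0.1277] rpy [ 1.7966e+02 -1.0000e-02  1.0212e+02] F [ 0.4 -1.3 34.7] M [-0.67  0.04  0.01] w 0.0154 q [-0.06  0.63 -0.5   1.85  0.42  0.77 -0.57]
[0.53683608 0.17123893]
([-0.4, -2.6, 35.7], [0.3, -0.0, -0.0])
end [0.5368 0.1712 0.0919] [ 1.7996e+02 -1.0000e-02  1.0212e+02]
```

View pics/w9.png

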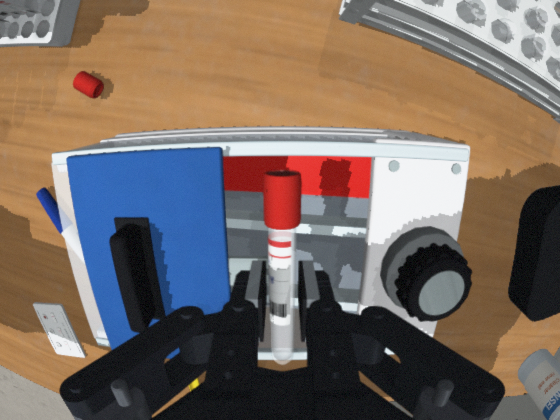

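View pics/s9.png

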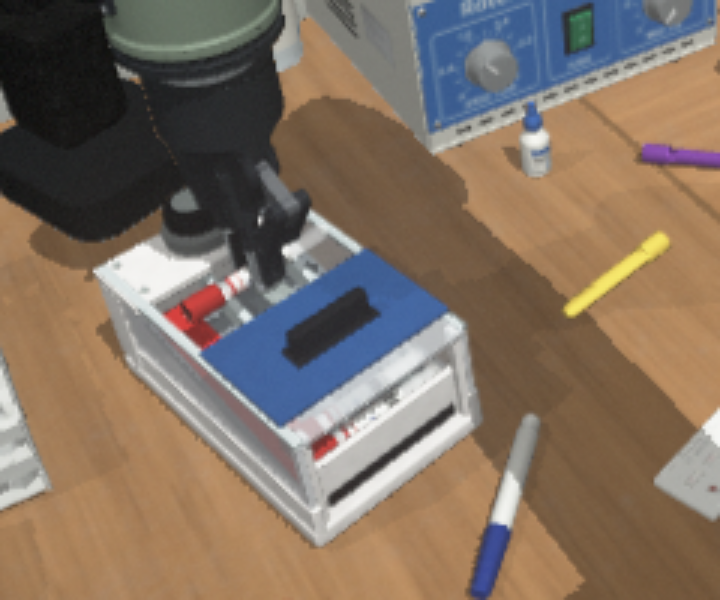

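There's contact early: 35 N upwards at TCP z 0.128, probably the tube's foot end on the -y rim. I'm backing off at once and measuring.

```bash
python3 -m handwheel '[{"offset":[0,0,-30],"rot":[0,0,0],"claw":-1},{"offset":[0,0,-30],"rot":[0,0,0],"claw":-1},{"offset":[0,0,0],"rot":[0,0,0],"claw":-1},{"offset":[0,0,0],"rot":[0,0,0],"claw":-1},{"offset":[0,0,0],"rot":[0,0,0],"claw":-1}]' 20; python3 - <<'E'
from h import *
st()
f=imaging.grab_frame('wrist');cv2.imwrite('pics/w10.png',f['color'][:,:,::-1])
f2=imaging.grab_frame('scene');cv2.imwrite('pics/s10.png',cv2.resize(f2['color'][180:380,60:300,::-1],None,fx=3,fy=3))
print(status.observe()["position"]-.0)
E
```

```text
clock: 16.4
position: [0.5364, 0.1713, 0.1843]
tool_rot: [-3.141, 0.0, 1.783]
force: [0.2, -0.1, -0.6]
grip_width: 0.0156
16.4 p [0.5364 0.1713 0.1843] rpy [-1.7995e+02  1.0000e-02  1.0215e+02] F [ 0.2 -0.1 -0.6] M [ 0.01 -0.    0.05] w 0.0156 q [-0.03  0.55 -0.54  1.81  0.36  0.88 -0.52]
[0.53625319 0.17140896 0.18412165]
```

View pics/w10.png

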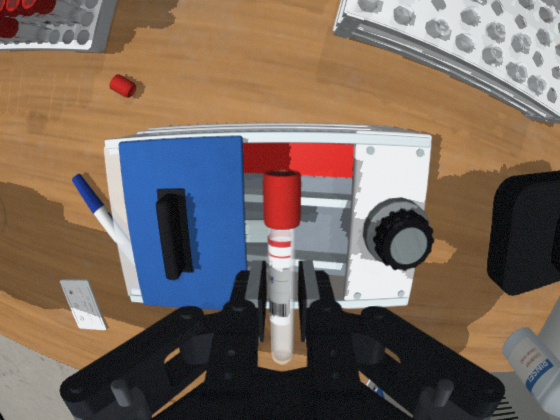

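View pics/s10.png

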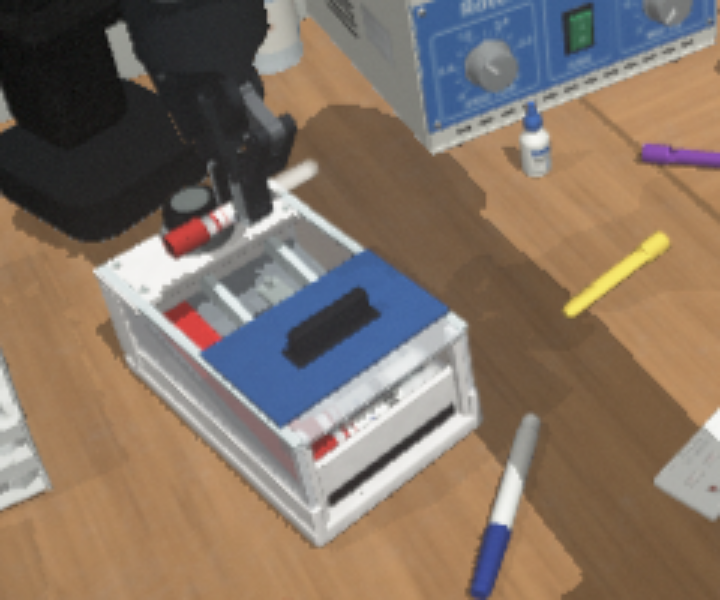

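```bash
python3 - <<'E'
from h import *
def tomag(P):
    d=P[...,:2]-MAG;c,s=np.cos(MY),np.sin(MY)
    return np.stack([d[...,0]*c+d[...,1]*s,-d[...,0]*s+d[...,1]*c,P[...,2]],-1)
f=imaging.grab_frame('scene');P=tomag(cloud(f))
# height map, x -0.02..0.06
for x0 in [-.01,.01,.03,.05]:
    row=[]
    for y0 in np.arange(-.072,.073,.006):
        m=(abs(P[...,0]-x0)<.008)&(abs(P[...,1]-y0)<.003)&(P[...,2]<.14)
        row.append(int(np.median(P[m][:,2])*1000) if m.sum()>1 else -1)
    print(x0,row)
# held tube points
m=(P[...,2]>.155)&(P[...,2]<.185)&(abs(P[...,0]-.012)<.03)&(abs(P[...,1])<.09)
q=P[m];hsv=cv2.cvtColor(f['color'],cv2.COLOR_RGB2HSV)
print(m.sum(),q.min(0),q.max(0))
red=m&((hsv[...,0]<10)|(hsv[...,0]>170))&(hsv[...,1]>130); print('red',P[red].mean(0),P[red].min(0),P[red].max(0))
w=m&(hsv[...,1]<60)&(hsv[...,2]>110); print('white',P[w].mean(0),P[w].min(0),P[w].max(0))
h=tomag(np.array(status.observe()["position"])[None]);print('tcp mag',h)
fw=imaging.grab_frame('wrist')
for p in [(281.5,171),(283,362)]: print(tomag(fe(fw,p,.170)[None]).round(4))
E
```

```text
-0.01 [-1, 99, 105, 105, 106, 105, 105, 106, 107, 105, 106, 105, 104, 105, 106, 106, 107, 106, 106, 106, 106, 106, 104, 50, 0]
0.01 [-1, 100, 93, -1, -1, -1, -1, -1, -1, -1, -1, 104, 108, 103, -1, -1, -1, -1, -1, -1, -1, -1, 100, 48, 0]
0.03 [-1, 100, 83, -1, -1, 73, 69, -1, -1, -1, -1, -1, -1, 72, 71, 67, -1, -1, 58, -1, -1, -1, 100, 52, 0]
0.05 [-1, 100, 77, 58, -1, 76, 63, 59, -1, -1, 57, 58, 59, -1, 73, 58, 59, 61, 61, 61, -1, -1, 100, 48, 0]
445 [-0.0114262  -0.05438345  0.16121231] [0.02721509 0.05310322 0.18492993]
red [0.00763026 0.04155544 0.17489843] [0.00233506 0.03002027 0.16749166] [0.01846113 0.05309106 0.1797253 ]
white [ 0.00800374 -0.00982859  0.1729821 ] [-0.00384488 -0.05438345  0.16121231] [0.02342519 0.05309637 0.18412844]
tcp mag [[ 1.15070556e-02 -1.12606805e-04  1.84210203e-01]]
[[0.0113 0.055  0.17  ]]
[[ 0.0121 -0.0546  0.17  ]]
```

```bash
cat >> h.py <<'E'
def tomag(P):
    d=P[...,:2]-MAG;c,s=np.cos(MY),np.sin(MY)
    return np.stack([d[...,0]*c+d[...,1]*s,-d[...,0]*s+d[...,1]*c,P[...,2]],-1)
def wcloud(f):
    T=f["camera_from_world"];z=f["range_z"];v,u=np.mgrid[:z.shape[0],:z.shape[1]].astype(float)
    a,b=u-f["cx"],v-f["cy"];r=np.maximum(np.hypot(a,b),1e-6);t=np.tan(np.minimum(r/f["fx"],1.4))
    c=np.stack([a/r*t*z,b/r*t*z,z],-1); return (c-T[:3,3])@T[:3,:3]
E
python3 - <<'E'
from h import *
f=imaging.grab_frame('wrist');P=tomag(wcloud(f));Z=P[...,2]
hsv=cv2.cvtColor(f['color'],cv2.COLOR_RGB2HSV);ok=f['range_z']>0
b=ok&(hsv[...,0]>100)&(hsv[...,0]<125)&(hsv[...,1]>120)&(Z>.098)&(Z<.115)&(abs(P[...,1])<.07)&(abs(P[...,0])<.12)
q=P[b];print('lid x',np.percentile(q[:,0],[0.5,50,99.5]),'y',np.percentile(q[:,1],[.5,99.5]),'z',np.median(q[:,2]))
for y0 in [.045,.035,.025,.0,-.025,-.05,-.06,-.066]:
    row=[]
    for x0 in np.arange(-.03,.075,.006):
        m=ok&(abs(P[...,0]-x0)<.003)&(abs(P[...,1]-y0)<.004)&(Z<.14)
        row.append(int(np.median(Z[m])*1000) if m.sum()>1 else -1)
    print(y0,row)
m=ok&(Z>.1)&(Z<.14)&(hsv[...,2]<70)&(abs(P[...,0]-.09)<.03)&(abs(P[...,1])<.03)
q=P[m];print('knob',q.min(0),q.max(0))
# nearest gripper parts height: points above .14
m=ok&(Z>.15)&(Z<.3)
q=P[m]
for z0 in np.arange(.15,.28,.01):
    k=abs(q[:,2]-z0)<.005
    if k.sum(): print(round(z0,3),k.sum(),q[k].min(0)[:2].round(3),q[k].max(0)[:2].round(3))
st()
E
```

```text
lid x [-0.09812488 -0.0490684  -0.01391831] y [-0.06039938  0.06447319] z 0.1072554920212407
0.045 [107, 107, 106, 49, 49, 51, 52, 53, 55, 56, 57, 58, 60, 61, 62, 95, 99, 100]
0.035 [107, 107, 106, 49, 49, 51, 52, 53, 54, 56, 57, 59, 60, 61, 62, 95, 100, 100]
0.025 [107, 107, 106, 46, 47, -1, -1, -1, -1, 54, 54, 56, 57, 58, 60, 95, 99, 100]
0.0 [107, 107, 106, 104, 104, 104, -1, -1, -1, 54, 55, 56, 57, 58, 60, 96, 100, 122]
-0.025 [107, 107, 107, 106, -1, -1, -1, -1, -1, 54, 55, 56, 57, 59, 60, 95, 100, 100]
-0.05 [107, 107, 44, -1, -1, 48, -1, -1, -1, 53, -1, -1, 57, 59, 60, 99, 100, 100]
-0.06 [106, -1, 44, -1, -1, 81, -1, -1, -1, 82, -1, -1, -1, -1, 80, 82, 100, 100]
-0.066 [-1, -1, -1, -1, -1, 101, -1, -1, -1, 101, -1, -1, -1, -1, -1, 101, 100, 100]
knob [ 0.06678768 -0.01714272  0.10315757] [0.11059577 0.02513493 0.13303662]
0.15 29 [ 0.356 -0.246] [ 0.365 -0.225]
0.16 37 [ 0.008 -0.243] [0.365 0.055]
0.17 1442 [-0.009 -0.053] [0.032 0.055]
0.18 5112 [-0.01 -0.05] [0.033 0.055]
0.19 880 [-0.01 -0.01] [0.033 0.013]
0.2 1042 [-0.01 -0.01] [0.033 0.014]
0.21 1822 [-0.028 -0.01 ] [0.052 0.016]
0.22 5656 [-0.034 -0.011] [0.057 0.016]
0.23 3954 [-0.041 -0.011] [0.064 0.019]
0.24 7482 [-0.047 -0.012] [0.07 0.02]
0.25 8860 [-0.052 -0.011] [0.075 0.02 ]
0.26 9000 [-0.053  0.   ] [0.076 0.023]
0.27 239 [-0.008  0.02 ] [0.031 0.023]
16.65 p [0.5364 0.1716 0.1844] rpy [-179.95   -0.    102.17] F [-1.1  0.1  0. ] M [ 0.05 -0.02  0.07] w 0.016 q [-0.03  0.55 -0.54  1.81  0.36  0.88 -0.52]
```

```bash
python3 - <<'E'
import cv2,numpy as np
a=cv2.imread('pics/w2.png')[110:290,210:490];b=cv2.imread('pics/w10.png')[120:320,220:380]
a=cv2.resize(a,(780,501),interpolation=cv2.INTER_CUBIC);cv2.imwrite('pics/z2.png',a)
b=cv2.resize(b,(480,600),interpolation=cv2.INTER_CUBIC);cv2.imwrite('pics/z10.png',b)
E
```

```text
(no output)
```

View pics/z2.png

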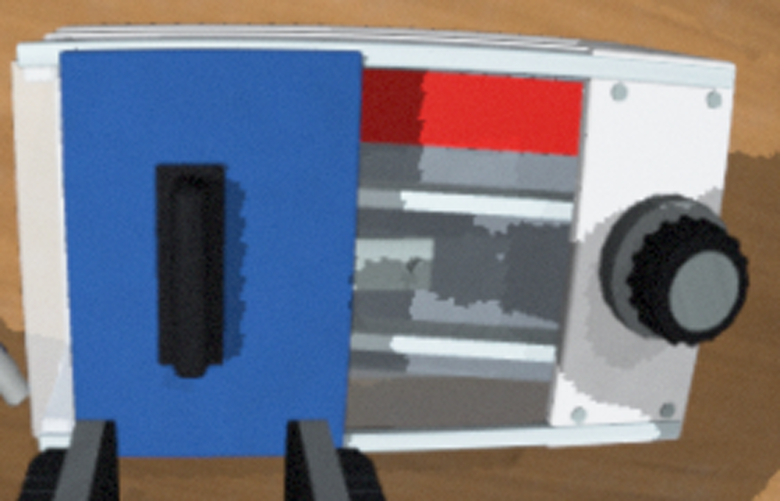

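View pics/z10.png

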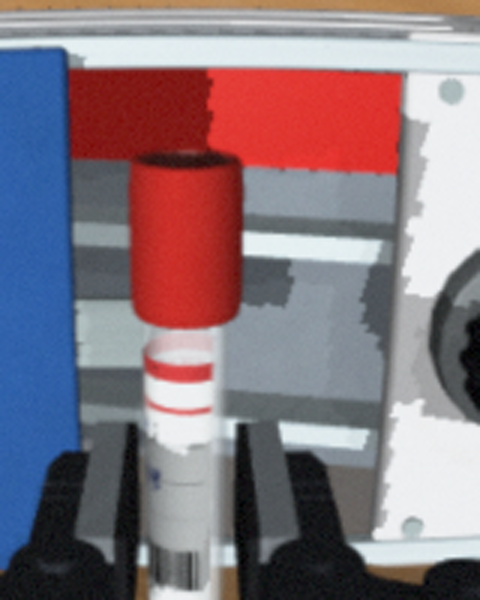

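Zoomed in, a pale lock tongue shows on the lid, with a hole in it, at about z 0.104, |y| ≤ 10 mm and x up to about +0.011. The tube came down on that. At y = 0 the fingers would also come close to both the tongue and the knob. So I'll put the tube back on the bench, regrip it about 33 mm towards the foot, and place it farther back, at x ≈ 0.027.

```bash
python3 - <<'E'
from h import *
plan([.4328,-.2040,.10],136.05,12)
E
```

```text
([-29.0, -15.0, 7.0], [-0.0, -0.0, -2.8])
([-28.0, -16.0, 7.0], [-0.0, -0.0, -2.8])
([-27.0, -18.0, 7.0], [-0.0, -0.0, -2.8])
([-26.0, -19.0, 7.0], [-0.0, -0.0, -2.8])
([-25.0, -20.0, 7.0], [-0.0, -0.0, -2.8])
([-24.0, -22.0, 7.0], [-0.0, -0.0, -2.8])
([-23.0, -23.0, 7.0], [-0.0, -0.0, -2.8])
([-22.0, -24.0, 7.0], [-0.0, -0.0, -2.9])
([-21.0, -25.0, 7.0], [-0.0, -0.0, -2.8])
([-20.0, -26.0, 7.0], [-0.0, -0.0, -2.9])
([-18.0, -27.0, 7.0], [-0.0, -0.0, -2.8])
([-17.7, -27.3, 7.6], [-0.0, -0.0, -2.9])
end [ 0.4328 -0.204   0.1   ] [-1.7996e+02 -3.0000e-02  1.3607e+02]
```

```bash
python3 -m handwheel '[{"offset":[-29,-15,0],"rot":[0,0,-2.8],"claw":-1},{"offset":[-28,-16,0],"rot":[0,0,-2.8],"claw":-1},{"offset":[-27,-18,2],"rot":[0,0,-2.8],"claw":-1},{"offset":[-26,-19,7],"rot":[0,0,-2.8],"claw":-1},{"offset":[-25,-20,8],"rot":[0,0,-2.8],"claw":-1},{"offset":[-24,-22,10],"rot":[0,0,-2.8],"claw":-1},{"offset":[-23,-23,10],"rot":[0,0,-2.8],"claw":-1},{"offset":[-22,-24,10],"rot":[0,0,-2.9],"claw":-1},{"offset":[-21,-25,10],"rot":[0,0,-2.8],"claw":-1},{"offset":[-20,-26,12],"rot":[0,0,-2.9],"claw":-1},{"offset":[-18,-27,12],"rot":[0,0,-2.8],"claw":-1},{"offset":[-18,-27,12],"rot":[0,0,-2.9],"claw":-1}]' 20;python3 -m handwheel '[{"offset":[0,0,0],"rot":[0,0,0],"claw":-1},{"offset":[0,0,0],"rot":[0,0,0],"claw":-1},{"offset":[0,0,0],"rot":[0,0,0],"claw":-1}]'; python3 -c "
from h import *
st();plan([.4328,-.2045,.0245],136.05,4)"
```

```text
clock: 17.85
position: [0.4329, -0.2051, 0.0914]
tool_rot: [3.142, -0.0, 2.377]
force: [0.6, -0.1, -0.3]
grip_width: 0.0157
clock: 18.15
position: [0.4339, -0.2032, 0.0922]
tool_rot: [3.141, 0.0, 2.375]
force: [-0.0, 0.9, 0.2]
grip_width: 0.0159
18.15 p [ 0.4339 -0.2032  0.0922] rpy [179.97   0.   136.09] F [-0.   0.9  0.2] M [-0.08  0.02  0.02] w 0.0159 q [ 0.76  0.61 -0.58  2.08  0.57  0.62  0.58]
([-0.0, -0.0, 17.0], [0.0, 0.0, 0.0])
([-0.0, -1.0, 17.0], [0.0, 0.0, 0.0])
([-0.0, -0.0, 17.0], [0.0, 0.0, 0.0])
([-0.2, -0.7, 16.7], [0.0, 0.0, 0.0])
end [ 0.4329 -0.2045  0.0245] [179.97   0.   136.09]
```

```bash
python3 -m handwheel '[{"offset":[0,0,20],"rot":[0,0,0],"claw":-1},{"offset":[0,0,20],"rot":[0,0,0],"claw":-1},{"offset":[0,0,15],"rot":[0,0,0],"claw":-1},{"offset":[0,0,10],"rot":[0,0,0],"claw":-1},{"offset":[0,0,3],"rot":[0,0,0],"claw":-1},{"offset":[0,0,0],"rot":[0,0,0],"claw":-1},{"offset":[0,0,0],"rot":[0,0,0],"claw":-1}]' 20; python3 -c "
from h import *
st()"
```

```text
clock: 18.85
position: [0.4339, -0.2039, 0.0246]
tool_rot: [3.141, 0.001, 2.375]
force: [-0.6, -0.6, -0.4]
grip_width: 0.0161
18.85 p [ 0.4339 -0.2039  0.0246] rpy [1.7998e+02 4.0000e-02 1.3607e+02] F [-0.6 -0.6 -0.4] M [-0.02  0.09 -0.04] w 0.0161 q [ 0.67  0.72 -0.46  2.1   0.7   0.48  0.47]
```

```bash
python3 -m handwheel '[{"offset":[0,0,2],"rot":[0,0,0],"claw":-1},{"offset":[0,0,0],"rot":[0,0,0],"claw":-0.5},{"offset":[0,0,0],"rot":[0,0,0],"claw":-0.3},{"offset":[0,0,0],"rot":[0,0,0],"claw":-0.1},{"offset":[0,0,0],"rot":[0,0,0],"claw":-0.1},{"offset":[-10,0,0],"rot":[0,0,0],"claw":-0.1},{"offset":[-12,0,0],"rot":[0,0,0],"claw":-0.1},{"offset":[-11,0,0],"rot":[0,0,0],"claw":-0.1},{"offset":[0,0,0],"rot":[0,0,0],"claw":-0.1},{"offset":[0,0,0],"rot":[0,0,0],"claw":-0.1},{"offset":[0,0,0],"rot":[0,0,0],"claw":-0.1}]' 20; python3 - <<'E'
from h import *
st()
f=imaging.grab_frame('wrist');cv2.imwrite('pics/w11.png',f['color'][:,:,::-1])
E
```

```text
clock: 19.95
position: [0.4569, -0.2267, 0.0219]
tool_rot: [-3.141, -0.0, 2.375]
force: [0.2, 0.4, 0.8]
grip_width: 0.0384
19.95 p [ 0.4569 -0.2267  0.0219] rpy [-1.7999e+02 -3.0000e-02  1.3607e+02] F [0.2 0.4 0.8] M [ 0.03 -0.01  0.04] w 0.0384 q [ 0.7   0.76 -0.48  2.02  0.68  0.53  0.53]
```

View pics/w11.png

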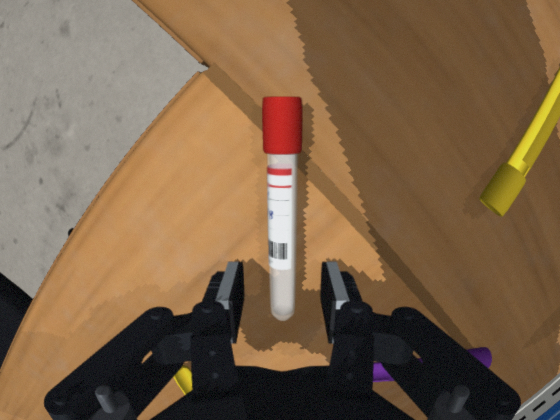

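The tube is still between the fingers, its foot at (283,320) and its cap at (282,120). Regripping now.

```bash
python3 -m handwheel '[{"offset":[0,0,0],"rot":[0,0,0],"claw":-0.5},{"offset":[0,0,0],"rot":[0,0,0],"claw":-0.6},{"offset":[0,0,0],"rot":[0,0,0],"claw":-1},{"offset":[0,0,0],"rot":[0,0,0],"claw":-1},{"offset":[0,0,0],"rot":[0,0,0],"claw":-1},{"offset":[0,0,0],"rot":[0,0,0],"claw":-1},{"offset":[0,0,-4],"rot":[0,0,0],"claw":-1},{"offset":[0,0,-15],"rot":[0,0,0],"claw":-1},{"offset":[0,0,-35],"rot":[0,0,0],"claw":-1},{"offset":[0,0,-45],"rot":[0,0,0],"claw":-1},{"offset":[0,0,-45],"rot":[0,0,0],"claw":-1},{"offset":[0,0,-20],"rot":[0,0,0],"claw":-1}]' 20; python3 -m handwheel '[{"offset":[0,0,0],"rot":[0,0,0],"claw":-1},{"offset":[0,0,0],"rot":[0,0,0],"claw":-1}]';python3 - <<'E'
from h import *
st()
f=imaging.grab_frame('wrist');cv2.imwrite('pics/w12.png',f['color'][:,:,::-1])
P=wcloud(f);s=status.observe();T=Ro.from_euler("xyz",s["tool_rot"]).inv().apply((P-s["position"]).reshape(-1,3)).reshape(P.shape)
m=(f["range_z"]>0)&(abs(T[...,1])<.015)&(T[...,2]<.035)&(T[...,2]>-.005)&(T[...,0]>.012)
q=T[m];print(m.sum(),q.min(0),q.max(0))
for x0 in np.arange(.015,.1,.01):
    k=abs(q[:,0]-x0)<.005
    if k.sum()>5: print(x0.round(3),q[k,2].min().round(4),q[k,1].min().round(4),q[k,1].max().round(4))
E
```

```text
clock: 21.2
position: [0.4581, -0.227, 0.1906]
tool_rot: [3.14, 0.004, 2.375]
force: [0.0, -0.1, -1.0]
grip_width: 0.016
clock: 21.4
position: [0.457, -0.2271, 0.1867]
tool_rot: [-3.141, 0.001, 2.374]
force: [0.1, -0.4, -0.9]
grip_width: 0.0156
21.4 p [ 0.457  -0.2271  0.1867] rpy [-1.7999e+02  6.0000e-02  1.3605e+02] F [ 0.1 -0.4 -0.9] M [-0.04 -0.01 -0.03] w 0.0156 q [ 0.87  0.5  -0.7   1.94  0.42  0.85  0.75]
5619 [ 0.01200136 -0.01357559 -0.00425206] [0.08666781 0.01488302 0.01377714]
0.015 -0.0043 -0.0136 0.0149
0.025 0.0049 -0.0063 0.0066
0.035 0.0048 -0.0061 0.0065
0.045 0.0045 -0.0059 0.0068
0.055 0.0047 -0.0062 0.0067
0.065 0.0027 -0.0073 0.0086
0.075 0.0029 -0.0077 0.009
0.085 0.0029 -0.0076 0.009
```

View pics/w12.png

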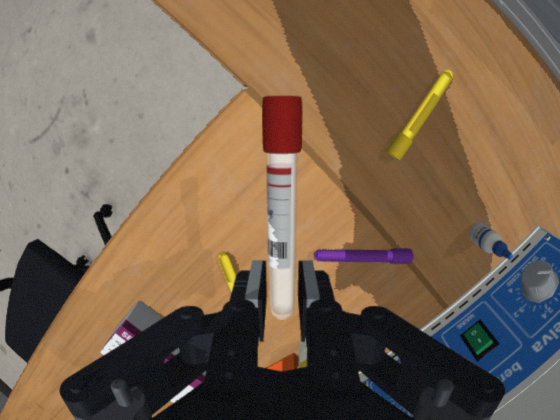

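The tube is held level; the tube's centre sits 33 mm from the TCP towards the cap. The target is TCP at magazine (0.027, -0.033).

```bash
python3 - <<'E'
from h import *
g=mag(.027,-.033);print(g);plan([g[0],g[1],.19],102.16,12)
E
```

```text
[0.5583454  0.14262776]
([15.0, 28.0, -0.0], [-0.0, -0.0, 2.8])
([17.0, 27.0, -0.0], [-0.0, -0.0, 2.8])
([18.0, 26.0, -0.0], [-0.0, -0.0, 2.8])
([19.0, 26.0, -0.0], [-0.0, -0.0, 2.8])
([20.0, 25.0, -1.0], [-0.0, -0.0, 2.8])
([22.0, 23.0, -0.0], [-0.0, -0.0, 2.8])
([23.0, 22.0, -1.0], [-0.0, -0.0, 2.8])
([24.0, 21.0, -0.0], [-0.0, -0.0, 2.9])
([25.0, 20.0, -1.0], [-0.0, -0.0, 2.8])
([26.0, 19.0, -0.0], [-0.0, -0.0, 2.9])
([26.0, 18.0, -1.0], [-0.0, -0.0, 2.8])
([27.8, 16.6, -0.1], [-0.0, -0.0, 2.9])
end [0.5584 0.1426 0.19  ] [-1.7997e+02 -1.0000e-02  1.0215e+02]
```

```bash
python3 -m handwheel '[{"offset":[15,28,0],"rot":[0,0,2.8],"claw":-1},{"offset":[17,27,0],"rot":[0,0,2.8],"claw":-1},{"offset":[18,26,0],"rot":[0,0,2.8],"claw":-1},{"offset":[19,26,0],"rot":[0,0,2.8],"claw":-1},{"offset":[20,25,-1],"rot":[0,0,2.8],"claw":-1},{"offset":[22,23,0],"rot":[0,0,2.8],"claw":-1},{"offset":[23,22,-1],"rot":[0,0,2.8],"claw":-1},{"offset":[24,21,0],"rot":[0,0,2.9],"claw":-1},{"offset":[25,20,-1],"rot":[0,0,2.8],"claw":-1},{"offset":[26,19,0],"rot":[0,0,2.9],"claw":-1},{"offset":[26,18,-1],"rot":[0,0,2.8],"claw":-1},{"offset":[28,17,0],"rot":[0,0,2.9],"claw":-1}]' 20; python3 -m handwheel '[{"offset":[0,0,0],"rot":[0,0,0],"claw":-1},{"offset":[0,0,0],"rot":[0,0,0],"claw":-1},{"offset":[0,0,0],"rot":[0,0,0],"claw":-1},{"offset":[0,0,0],"rot":[0,0,0],"claw":-1}]'; python3 - <<'E'
from h import *
st()
f=imaging.grab_frame('wrist');cv2.imwrite('pics/w13.png',f['color'][:,:,::-1])
P=tomag(wcloud(f));Z=P[...,2];ok=f['range_z']>0
m=ok&(Z>.15)&(Z<.2)&(abs(P[...,0]-.027)<.02)&(P[...,1]>-.02)
print('tube x',np.percentile(P[m][:,0],[1,99]),'ymax',P[m][:,1].max())
m=ok&(Z>.101)&(Z<.106)&(abs(P[...,1])<.02)&(P[...,0]>-.01)&(P[...,0]<.05); print('tongue',P[m].min(0),P[m].max(0),m.sum())
m=ok&(abs(Z-.1)<.003)&(abs(P[...,1])<.05)&(P[...,0]>.04)&(P[...,0]<.1);print('deck edge x',np.percentile(P[m][:,0],1))
g=mag(.027,-.033);plan([g[0],g[1],.12],102.16,1)
E
```

```text
clock: 22.65
position: [0.5587, 0.1441, 0.1889]
tool_rot: [-3.139, 0.0, 1.781]
force: [1.8, -0.4, 0.1]
grip_width: 0.0159
clock: 23.05
position: [0.5589, 0.1419, 0.1897]
tool_rot: [-3.141, 0.0, 1.782]
force: [0.2, -0.0, 0.4]
grip_width: 0.0159
23.05 p [0.5589 0.1419 0.1897] rpy [-1.7996e+02  2.0000e-02  1.0211e+02] F [ 0.2 -0.   0.4] M [-0.03  0.    0.03] w 0.0159 q [ 0.05  0.57 -0.57  1.77  0.37  0.91 -0.47]
tube x [0.01967638 0.03519205] ymax 0.053365634164535075
tongue [-0.00999674 -0.00691752  0.10200679] [0.01093489 0.00962313 0.10599676] 667
deck edge x 0.05914574005807748
([0.8, -0.5, 69.8], [-0.0, 0.0, -0.1])
end [0.5583 0.1426 0.12  ] [-1.7997e+02  2.0000e-02  1.0220e+02]
```

View pics/w13.png

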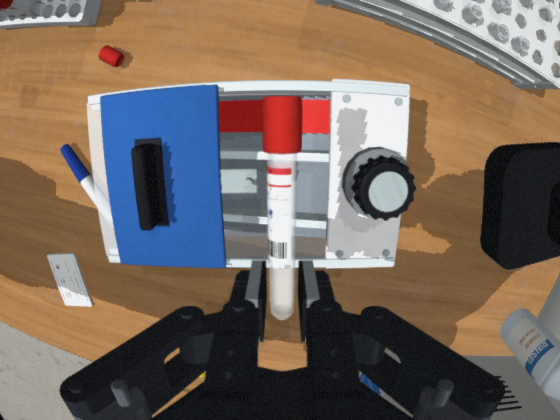

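The tube now clears the tongue (which ends at x 0.011; the tube starts at 0.020) and its cap end is at y 0.053. I'll lower it in stages and watch the force.

```bash
python3 -m handwheel '[{"offset":[0.5,0,20],"rot":[0,0,0],"claw":-1},{"offset":[0,0,20],"rot":[0,0,0],"claw":-1},{"offset":[0,0,15],"rot":[0,0,0],"claw":-1},{"offset":[0,0,8],"rot":[0,0,0],"claw":-1},{"offset":[0,0,0],"rot":[0,0,0],"claw":-1},{"offset":[0,0,0],"rot":[0,0,0],"claw":-1}]' 20; python3 -m handwheel '[{"offset":[0,0,6],"rot":[0,0,0],"claw":-1},{"offset":[0,0,6],"rot":[0,0,0],"claw":-1},{"offset":[0,0,6],"rot":[0,0,0],"claw":-1},{"offset":[0,0,0],"rot":[0,0,0],"claw":-1},{"offset":[0,0,0],"rot":[0,0,0],"claw":-1}]'; python3 - <<'E'
from h import *
st()
f=imaging.grab_frame('wrist');cv2.imwrite('pics/w14.png',f['color'][:,:,::-1])
f=imaging.grab_frame('scene');cv2.imwrite('pics/s14.png',cv2.resize(f['color'][180:380,60:300,::-1],None,fx=3,fy=3))
E
```

```text
clock: 23.7
position: [0.5592, 0.1435, 0.1275]
tool_rot: [3.141, -0.0, 1.783]
force: [0.2, -0.8, 0.2]
grip_width: 0.0158
clock: 24.2
position: [0.5589, 0.1435, 0.1089]
tool_rot: [-3.141, -0.0, 1.783]
force: [-0.5, -0.5, 0.4]
grip_width: 0.016
24.2 p [0.5589 0.1435 0.1089] rpy [-179.98   -0.    102.17] F [-0.5 -0.5  0.4] M [ 0.01 -0.01 -0.01] w 0.016 q [ 0.    0.68 -0.51  1.82  0.46  0.76 -0.54]
```

View pics/w14.png

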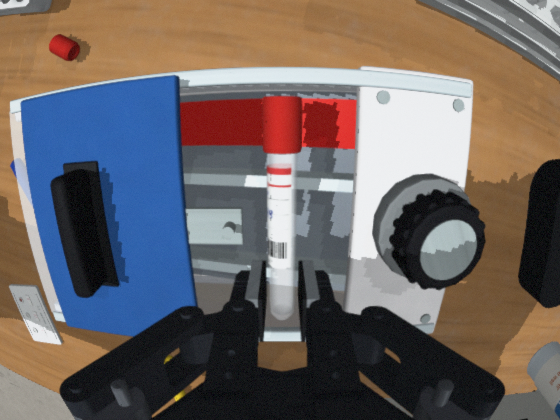

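View pics/s14.png

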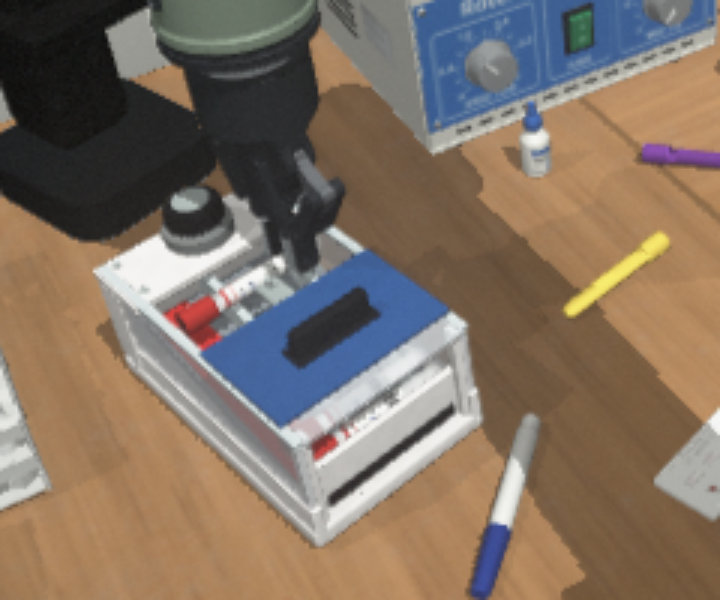

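There's no contact and the tube is in the opening, clear of the tongue. I'll go down to the rails.

```bash
python3 -m handwheel '[{"offset":[0,0,6],"rot":[0,0,0],"claw":-1},{"offset":[0,0,5],"rot":[0,0,0],"claw":-1},{"offset":[0,0,2],"rot":[0,0,0],"claw":-1},{"offset":[0,0,1],"rot":[0,0,0],"claw":-1},{"offset":[0,0,0],"rot":[0,0,0],"claw":-1}]' 20; python3 -c "
from h import *
st()"
```

```text
clock: 24.8
position: [0.5589, 0.1435, 0.0948]
tool_rot: [-3.141, -0.0, 1.783]
force: [-0.6, -0.7, 0.2]
grip_width: 0.0158
24.8 p [0.5589 0.1435 0.0948] rpy [-179.98   -0.    102.17] F [-0.6 -0.7  0.2] M [ 0.   -0.03 -0.02] w 0.0158 q [-0.01  0.7  -0.5   1.83  0.47  0.74 -0.55]
```

```bash
python3 -m handwheel '[{"offset":[0,0,1],"rot":[0,0,0],"claw":-1},{"offset":[0,0,0.5],"rot":[0,0,0],"claw":-1},{"offset":[0,0,0],"rot":[0,0,0],"claw":-1}]' 20; python3 -c "
from h import *
st()";python3 -m handwheel '[{"offset":[0,0,1],"rot":[0,0,0],"claw":-1},{"offset":[0,0,0],"rot":[0,0,0],"claw":-1}]' 20; python3 -c "
from h import *
st()"
```

```text
clock: 25.1
position: [0.559, 0.1434, 0.0936]
tool_rot: [3.141, 0.0, 1.783]
force: [0.3, 0.4, 1.0]
grip_width: 0.0155
25.1 p [0.559  0.1434 0.0936] rpy [179.99   0.   102.16] F [0.3 0.4 1. ] M [0.03 0.06 0.03] w 0.0155 q [-0.01  0.7  -0.5   1.83  0.47  0.74 -0.55]
clock: 25.3
position: [0.5592, 0.1435, 0.0933]
tool_rot: [3.141, 0.0, 1.783]
force: [-3.8, -1.2, 16.9]
grip_width: 0.0159
25.3 p [0.5592 0.1435 0.0933] rpy [1.7996e+02 2.0000e-02 1.0216e+02] F [-3.8 -1.2 16.9] M [-0.46  0.95  0.03] w 0.0159 q [-0.01  0.7  -0.5   1.83  0.48  0.73 -0.55]
```

It touched the rails at TCP z 0.0935, as predicted. I'll ease up slightly, open a little, then lift away.

```bash
python3 -m handwheel '[{"offset":[0,0,-0.8],"rot":[0,0,0],"claw":-1},{"offset":[0,0,0],"rot":[0,0,0],"claw":-0.6},{"offset":[0,0,0],"rot":[0,0,0],"claw":-0.45},{"offset":[0,0,0],"rot":[0,0,0],"claw":-0.42},{"offset":[0,0,0],"rot":[0,0,0],"claw":-0.42},{"offset":[0,0,-10],"rot":[0,0,0],"claw":-0.42},{"offset":[0,0,-10],"rot":[0,0,0],"claw":-0.42},{"offset":[0,0,-20],"rot":[0,0,0],"claw":-0.42},{"offset":[0,0,-30],"rot":[0,0,0],"claw":-0.42},{"offset":[0,0,-30],"rot":[0,0,0],"claw":-0.42},{"offset":[0,0,0],"rot":[0,0,0],"claw":-0.42},{"offset":[0,0,0],"rot":[0,0,0],"claw":-0.42}]' 20; python3 - <<'E'
from h import *
st()
f=imaging.grab_frame('wrist');cv2.imwrite('pics/w15.png',f['color'][:,:,::-1])
f=imaging.grab_frame('scene');cv2.imwrite('pics/s15.png',cv2.resize(f['color'][220:370,80:240,::-1],None,fx=4,fy=4,interpolation=cv2.INTER_CUBIC))
E
```

```text
clock: 26.5
position: [0.5593, 0.1434, 0.1942]
tool_rot: [3.14, 0.0, 1.783]
force: [-0.2, -0.1, -0.6]
grip_width: 0.0244
26.5 p [0.5593 0.1434 0.1942] rpy [1.7990e+02 1.0000e-02 1.0215e+02] F [-0.2 -0.1 -0.6] M [ 0.04  0.02 -0.02] w 0.0244 q [ 0.05  0.56 -0.57  1.76  0.37  0.92 -0.47]
```

View pics/w15.png

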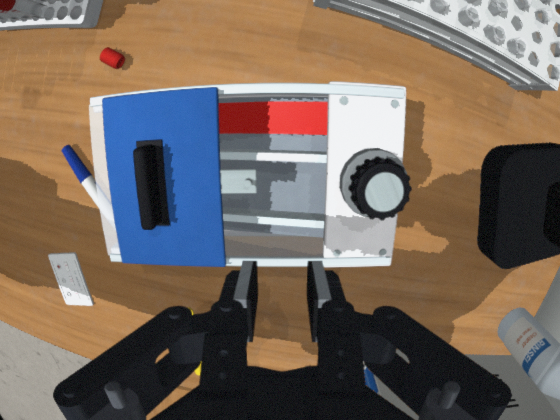

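View pics/s15.png

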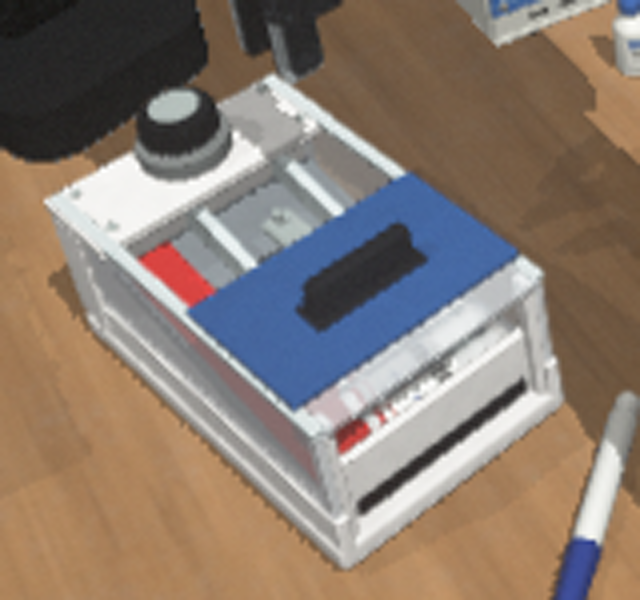

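The tube has rolled out of the opening down under the lid. Now I go to the grip bar at magazine (-0.063, 0) to shut it.

```bash
python3 - <<'E'
from h import *
f=imaging.grab_frame('wrist');P=tomag(wcloud(f));Z=P[...,2]
m=(f['range_z']>0)&(Z>.12)&(Z<.132)&(abs(P[...,1])<.04)&(P[...,0]<-.03)&(P[...,0]>-.1);q=P[m];print('bar',q.mean(0),np.percentile(q,[2,98],axis=0))
g=mag(-.063,0);plan([g[0],g[1],.16],102.1,4)
E
```

```text
bar [-0.06085335  0.00263165  0.12597247] [[-0.0662575  -0.02438773  0.12063891]
 [-0.05713048  0.02823268  0.12819983]]
([8.0, -23.0, 8.0], [-0.0, 0.0, 0.0])
([8.0, -22.0, 8.0], [-0.0, 0.0, 0.0])
([8.0, -23.0, 8.0], [-0.0, 0.0, 0.0])
([8.4, -22.4, 8.7], [-0.1, 0.0, 0.1])
end [0.4634 0.1559 0.16  ] [179.97   0.   102.06]
```

```bash
python3 -m handwheel '[{"offset":[8,-23,0],"rot":[0,0,0],"claw":-0.2},{"offset":[8,-22,0],"rot":[0,0,0],"claw":-0.2},{"offset":[8,-23,0],"rot":[0,0,0],"claw":-0.2},{"offset":[8,-22,10],"rot":[0,0,0],"claw":-0.2},{"offset":[0,0,20],"rot":[0,0,0],"claw":-0.2},{"offset":[0,0,0],"rot":[0,0,0],"claw":-0.2},{"offset":[0,0,0],"rot":[0,0,0],"claw":-0.2},{"offset":[0,0,0],"rot":[0,0,0],"claw":-0.2}]' 20; python3 - <<'E'
from h import *
st();print(tomag(np.array(status.observe()["position"])[None]).round(4))
f=imaging.grab_frame('wrist');cv2.imwrite('pics/w16.png',f['color'][:,:,::-1])
E
```

```text
clock: 27.45
position: [0.4647, 0.1559, 0.1637]
tool_rot: [3.141, -0.0, 1.783]
force: [0.0, -0.8, 0.2]
grip_width: 0.0341
27.45 p [0.4647 0.1559 0.1637] rpy [ 1.7999e+02 -2.0000e-02  1.0215e+02] F [ 0.  -0.8  0.2] M [-0.02  0.02 -0.04] w 0.0341 q [ 0.    0.49 -0.58  2.01  0.38  0.75 -0.6 ]
[[-0.0617 -0.0003  0.1637]]
```

View pics/w16.png

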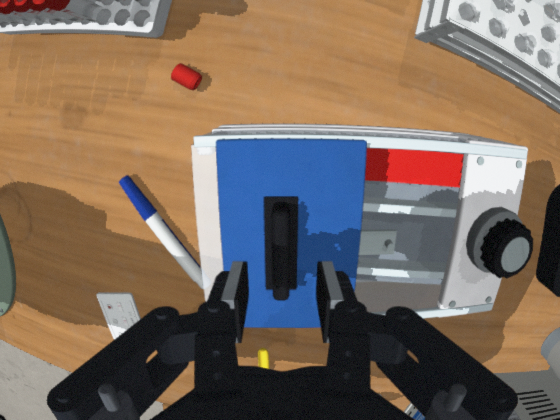

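The bar is centred between the fingers (281 against 282). I'll descend and grip.

```bash
python3 -m handwheel '[{"offset":[0,0,15],"rot":[0,0,0],"claw":-0.2},{"offset":[0,0,14],"rot":[0,0,0],"claw":-0.2},{"offset":[0,0,0],"rot":[0,0,0],"claw":-0.2},{"offset":[0,0,0],"rot":[0,0,0],"claw":-0.7},{"offset":[0,0,0],"rot":[0,0,0],"claw":-1},{"offset":[0,0,0],"rot":[0,0,0],"claw":-1},{"offset":[0,0,0],"rot":[0,0,0],"claw":-1},{"offset":[0,0,0],"rot":[0,0,0],"claw":-1}]' 20; python3 -c "
from h import *
st();print(tomag(np.array(status.observe()['position'])[None]).round(4))"
python3 -m handwheel '[{"offset":[0,3,-0.5],"rot":[0,0,0],"claw":-1},{"offset":[0,5,0],"rot":[0,0,0],"claw":-1},{"offset":[0,5,0],"rot":[0,0,0],"claw":-1},{"offset":[0,5,0],"rot":[0,0,0],"claw":-1},{"offset":[0,5,0],"rot":[0,0,0],"claw":-1},{"offset":[0,0,0],"rot":[0,0,0],"claw":-1}]'; python3 -c "
from h import *
st();print(tomag(np.array(status.observe()['position'])[None]).round(4))"
```

```text
clock: 28.3
position: [0.4645, 0.1559, 0.1347]
tool_rot: [3.141, -0.0, 1.783]
force: [-0.6, 0.7, 7.2]
grip_width: 0.0093
28.3 p [0.4645 0.1559 0.1347] rpy [ 1.7996e+02 -1.0000e-02  1.0216e+02] F [-0.6  0.7  7.2] M [ 0.04  0.27 -0.03] w 0.0093 q [-0.02  0.53 -0.55  2.03  0.43  0.69 -0.64]
[[-0.062  -0.0002  0.1347]]
clock: 28.9
position: [0.4876, 0.1609, 0.1348]
tool_rot: [3.141, -0.0, 1.783]
force: [2.0, 1.7, -1.0]
grip_width: 0.0091
28.9 p [0.4876 0.1609 0.1348] rpy [ 1.7996e+02 -2.0000e-02  1.0215e+02] F [ 2.   1.7 -1. ] M [ 0.31 -0.27  0.02] w 0.0091 q [-0.03  0.56 -0.55  1.97  0.43  0.72 -0.62]
[[-0.0383 -0.0003  0.1348]]
```

```bash
python3 -m handwheel '[{"offset":[0,5,0],"rot":[0,0,0],"claw":-1},{"offset":[0,5,0],"rot":[0,0,0],"claw":-1},{"offset":[0,5,0],"rot":[0,0,0],"claw":-1},{"offset":[0,5,0],"rot":[0,0,0],"claw":-1},{"offset":[0,5,0],"rot":[0,0,0],"claw":-1},{"offset":[0,5,0],"rot":[0,0,0],"claw":-1},{"offset":[0,5,0],"rot":[0,0,0],"claw":-1},{"offset":[0,5,0],"rot":[0,0,0],"claw":-1},{"offset":[0,5,0],"rot":[0,0,0],"claw":-1},{"offset":[0,3,0],"rot":[0,0,0],"claw":-1},{"offset":[0,0,0],"rot":[0,0,0],"claw":-1}]'; python3 -c "
from h import *
st();print(tomag(np.array(status.observe()['position'])[None]).round(4))"
```

```text
clock: 30.0
position: [0.5342, 0.1709, 0.1348]
tool_rot: [3.141, -0.0, 1.783]
force: [1.1, 1.9, -1.1]
grip_width: 0.0092
30.0 p [0.5342 0.1709 0.1348] rpy [ 1.7996e+02 -1.0000e-02  1.0216e+02] F [ 1.1  1.9 -1.1] M [ 0.37 -0.31 -0.04] w 0.0092 q [-0.03  0.62 -0.54  1.85  0.43  0.79 -0.59]
[[ 0.0093 -0.0003  0.1348]]
```

```bash
python3 -m handwheel '[{"offset":[0,2,0],"rot":[0,0,0],"claw":-1},{"offset":[0,1,0],"rot":[0,0,0],"claw":-1},{"offset":[0,0,0],"rot":[0,0,0],"claw":-1}]'; python3 -c "
from h import *
st();print(tomag(np.array(status.observe()['position'])[None]).round(4))"
```

```text
clock: 30.3
position: [0.5366, 0.1713, 0.1348]
tool_rot: [3.142, -0.0, 1.783]
force: [-0.0, 1.8, -1.5]
grip_width: 0.0093
30.3 p [0.5366 0.1713 0.1348] rpy [180.    -0.   102.16] F [-0.   1.8 -1.5] M [ 0.33  0.09 -0.05] w 0.0093 q [-0.03  0.62 -0.54  1.84  0.43  0.79 -0.59]
[[ 0.0118 -0.0003  0.1348]]
```

```bash
for i in 1 2; do python3 -m handwheel '[{"offset":[0,1,0],"rot":[0,0,0],"claw":-1},{"offset":[0,0.5,0],"rot":[0,0,0],"claw":-1},{"offset":[0,0,0],"rot":[0,0,0],"claw":-1}]'; python3 -c "
from h import *
st();print(tomag(np.array(status.observe()['position'])[None]).round(4))"; done
```

```text
clock: 30.6
position: [0.5381, 0.1716, 0.1348]
tool_rot: [-3.142, 0.0, 1.783]
force: [-1.9, 1.0, -0.3]
grip_width: 0.0091
30.6 p [0.5381 0.1716 0.1348] rpy [-180.      0.    102.16] F [-1.9  1.  -0.3] M [ 0.25  0.22 -0.03] w 0.0091 q [-0.03  0.63 -0.54  1.84  0.43  0.8  -0.58]
[[ 0.0133 -0.0004  0.1348]]
clock: 30.9
position: [0.5391, 0.1719, 0.1348]
tool_rot: [-3.14, 0.0, 1.783]
force: [-5.4, -0.1, 3.8]
grip_width: 0.0093
30.9 p [0.5391 0.1719 0.1348] rpy [-1.7994e+02  2.0000e-02  1.0216e+02] F [-5.4 -0.1  3.8] M [0.02 1.23 0.01] w 0.0093 q [-0.03  0.63 -0.54  1.84  0.43  0.8  -0.58]
[[ 0.0143 -0.0004  0.1348]]
```

The force has risen to 5.4 N at x 0.0143, which is where the lid stood shut at the start, so it's on its stop. I'll release, clear off and check.

```bash
python3 -m handwheel '[{"offset":[0,0.5,0],"rot":[0,0,0],"claw":-1},{"offset":[0,0,0],"rot":[0,0,0],"claw":-0.2},{"offset":[0,0,0],"rot":[0,0,0],"claw":-0.2},{"offset":[0,0,0],"rot":[0,0,0],"claw":-0.2},{"offset":[0,0,-20],"rot":[0,0,0],"claw":-0.2},{"offset":[0,0,-40],"rot":[0,0,0],"claw":-0.2},{"offset":[0,0,-40],"rot":[0,0,0],"claw":-0.2},{"offset":[-40,0,0],"rot":[0,0,0],"claw":-0.2},{"offset":[-50,0,0],"rot":[0,0,0],"claw":-0.2},{"offset":[-50,0,0],"rot":[0,0,0],"claw":-0.2},{"offset":[-50,0,0],"rot":[0,0,0],"claw":-0.2},{"offset":[0,0,0],"rot":[0,0,0],"claw":-0.2}]' 20; python3 - <<'E'
from h import *
st()
for n in ["scene","top"]:
    f=imaging.grab_frame(n);P=cloud(f)
    a,b,c,d=(80,220,240,370) if n=="scene" else (110,160,230,280)
    cv2.imwrite(f'pics/{n}16.png',cv2.resize(f['color'][b:d,a:c,::-1],None,fx=4,fy=4,interpolation=cv2.INTER_CUBIC))
    m=(P[...,2]>.095)&(P[...,2]<.136)&(P[...,0]>.38)&(P[...,0]<.67)&(P[...,1]>.06)&(P[...,1]<.3)
    print(n,cv2.minAreaRect(P[m][:,:2].astype(np.float32)*1000))
    M=tomag(P)
    m=(P[...,2]>.121)&(P[...,2]<.135)&(abs(M[...,1])<.035)&(abs(M[...,0])<.05);print('bar',M[m].mean(0).round(4))
    for t in ["tube_mid","tube_cap"]: print(t,[(np.round(k['uv'],0),round(k['conf'],2),tomag(at_z(f,k['uv'],.062)[None])[0].round(3)) for k in imaging.mark_of(t,n)])
    for t in ["cup","dropper","carton"]: print(t,[at_z(f,k['uv'],0).round(3) for k in imaging.mark_of(t,n)][:1])
E
```

```text
clock: 32.1
position: [0.5809, -0.0214, 0.2343]
tool_rot: [-3.141, 0.003, 1.774]
force: [-0.9, 1.5, -0.1]
grip_width: 0.0344
32.1 p [ 0.5809 -0.0214  0.2343] rpy [-1.7996e+02  1.6000e-01  1.0165e+02] F [-0.9  1.5 -0.1] M [ 0.    0.02 -0.07] w 0.0344 q [ 0.33  0.52 -0.56  1.71  0.32  1.   -0.15]
scene ((524.1153564453125, 169.8875732421875), (232.93283081054688, 136.0966339111328), 11.465019226074219)
bar [0.0128 0.0012 0.1251]
tube_mid [(array([349., 227.]), 0.62, array([-0.167, -0.432,  0.062])), (array([266., 269.]), 0.53, array([-0.119, -0.196,  0.062])), (array([294., 234.]), 0.49, array([-0.086, -0.325,  0.062]))]
tube_cap [(array([277., 260.]), 0.67, array([-0.119, -0.232,  0.062])), (array([279., 232.]), 0.64, array([-0.056, -0.307,  0.062])), (array([344., 220.]), 0.5, array([-0.143, -0.445,  0.062])), (array([182., 320.]), 0.39, array([-0.098,  0.008,  0.062]))]
cup [array([ 0.623, -0.323,  0.   ])]
dropper [array([ 0.648, -0.1  ,  0.   ])]
carton [array([ 0.501, -0.478,  0.   ])]
top ((521.59912109375, 184.310302734375), (230.4446258544922, 103.96736145019531), 12.444104194641113)
bar [ 0.0142 -0.0002  0.126 ]
tube_mid [(array([346., 224.]), 0.7, array([-0.128, -0.484,  0.062])), (array([301., 206.]), 0.69, array([-0.052, -0.375,  0.062])), (array([252., 231.]), 0.46, array([-0.089, -0.23 ,  0.062]))]
tube_cap [(array([268., 228.]), 0.63, array([-0.091, -0.273,  0.062])), (array([349., 213.]), 0.53, array([-0.101, -0.499,  0.062])), (array([292., 193.]), 0.51, array([-0.013, -0.359,  0.062]))]
cup [array([ 0.631, -0.329,  0.   ])]
dropper [array([ 0.641, -0.09 ,  0.   ])]
carton [array([ 0.487, -0.482,  0.   ])]
```

View pics/scene16.png

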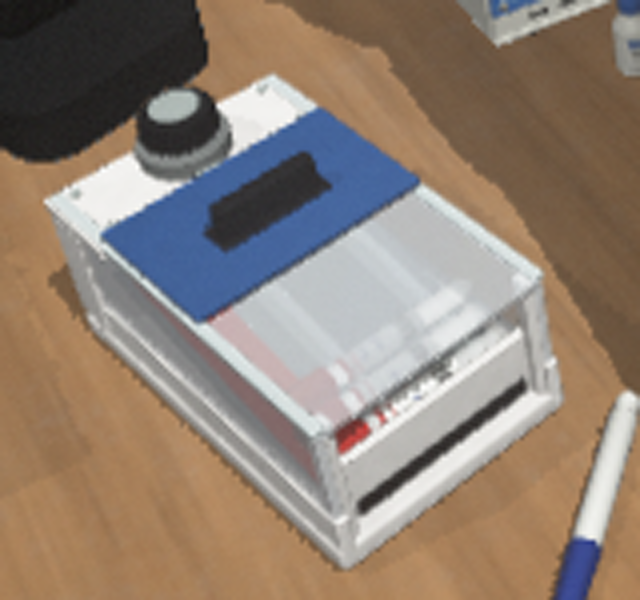

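View pics/top16.png

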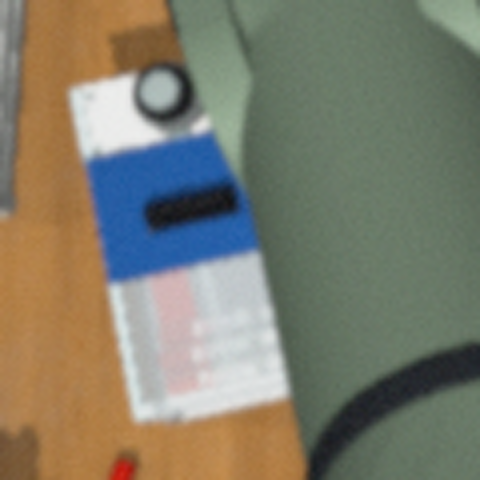

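```bash
python3 - <<'E'
from h import *
f=imaging.grab_frame('top')
for p in [(166,241.2),(166,247.8),(166,253.8)]: print(tomag(at_z(f,p,.068)[None]).round(4))
g=f['color'][225:268,140:190,::-1];cv2.imwrite('pics/t17.png',cv2.resize(g,None,fx=13,fy=13,interpolation=cv2.INTER_CUBIC))
f=imaging.grab_frame('wrist');cv2.imwrite('pics/w17.png',f['color'][:,:,::-1])
E
```

```text
[[-0.063   0.0042  0.068 ]]
[[-0.0805  0.0077  0.068 ]]
[[-0.0963  0.0109  0.068 ]]
```

View pics/t17.png

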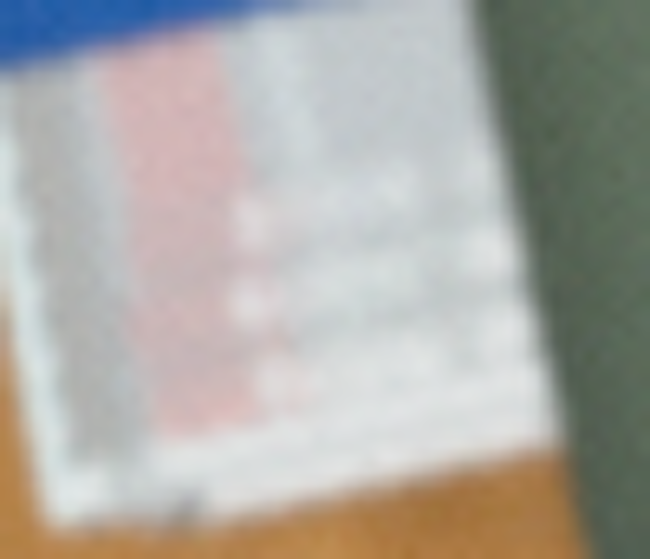

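View pics/w17.png

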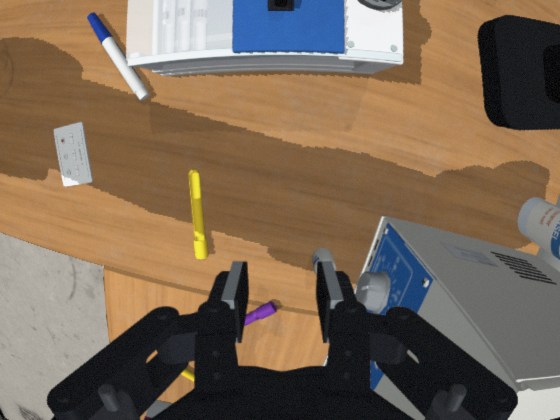

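```bash
python3 -c "
from h import *
st(); bot.job_done()"
```

```text
32.8 p [ 0.58   -0.0135  0.2348] rpy [-180.     -0.    102.18] F [-0.1  0.1  0.1] M [ 0.03 -0.06  0.04] w 0.0342 q [ 0.32  0.52 -0.57  1.72  0.32  1.   -0.15]
the job is handed in; nothing more can be done
```

The red-capped tube is in the magazine behind the two waiting ones, cap on the same side, and the lid is shut again. I handed the job in at 32.8 s. The hand-in reports no verdict, so the results below are my own measurements.

**What I did**
- **Lid:** it turned out not to be locked. I slid it open 78 mm with almost no sideways force, and the knob was never touched.
- **First try at the tube:** it came down on the lid's lock tongue, which sticks out into the opening. The upward force reached about 35 N before I backed off. That is under the 40 N limit for the arm and gripper body, but it was an unplanned contact.
- **Second try:** I put the tube back where it had lain, gripped it nearer its foot, and lowered it past the tongue until it touched the rails (17 N). I then let go and it rolled down.
- **Shutting:** I slid the lid back until it met its stop at 5 N.

**Last checks**
- **Lid:** the grip bar is back at its starting position, within about 1 mm in both cameras.
- **Tubes:** three parallel tubes show through the clear deck, at about x -63, -80 and -96 mm, with caps on the red-stripe side. I picked these out by eye in the top picture, so they are good to a few millimetres.
- **Magazine and bystanders:** the magazine's centre is within about 1 mm of where it stood (scene camera). The cup, dropper bottle and carton read within about 15 mm of their first readings, which I take to be detection scatter.
- **Robot:** the arm is clear of everything, with no force on the tool.

**Checks that failed or disagreed**
- The trained networks did not report the tube's centre inside the magazine, so its final position rests on the pictures alone.
- The top camera's outline of the magazine was partly hidden by the arm and could not be used.

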